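# Take the T-handled clamp plug out of the punch holder and put it in its rack

## Task

Unscrew the T-handled plug from the side of the steel punch holder, draw it straight out once the thread lets go, lay it down on the cork mat and let go of it. Then take it again by its bare shank on the thread side, and lay it in the wooden rack: handle bar down in the narrow slot, shank through the channel and resting level, thread end on the far support. Leave the other things on the bench where they are.

Things in the scene. Friction and masses are not known exactly. Their poses are not given: they have to be found in the camera images.
- holder: Fixed steel punch holder: block 68 wide (own x; 116 up to height 65), 110 deep (y), 145 mm high on a plate 180 wide, 14 high that does not stand out in front. Origin under its middle on the bench; front face at own y = -50 mm. A square punch stands on its top, 85 mm behind the front face, 63 mm high.
- port (a point): Centre of the round threaded port's mouth in the holder's upright front face, 115 mm above the bench; a ring 59 mm across stands 3 mm out round it. Own +y points level into the block along the port's axis, z up. Right-hand thread: turn anticlockwise seen from the handle (the bar's end on the +x side goes up, over the top, down to -x).
- thread_mouth (a point): First thread inside the port, 22 mm deep on its axis; axes as port. Coarse two-start thread: 24 mm of travel per turn, 3 mm end play, turns with 0.1 to 0.4 N m; stays where left, cannot be pulled out. Lets go after about 150 degrees (10 mm out); turning on does no harm. The nose then still sits 72 mm deep, held up by the hole with under 1 mm play; draw it straight out along -y, 80 mm more to be clear.
- plug_mid (a point): Point on the axis of the steel T-handled plug (0.28 to 0.54 kg); at the start at the port's mouth. Own y: axis from handle to nose, x: along the bar. Shank 28 mm thick from y = -40 to +82 mm; neck -40 to 0 bare at the start, with the bar level. Smooth from 0 to 28, thread 28 to 48 (39 across two lugs at y = 38, on +x and -x). Lying flat, its axis is about 15 mm up.
- plug_bar (a point): Middle of the plug's handle bar, on its axis at y = -50 mm of plug_mid: round bar 12 mm thick, 156 mm long over all, along own x, square to the axis, with a 24 mm ball knob at each end (centres 66 mm from the axis). A ball pinched with the hand kept upright swivels in the fingers, but slips out after 1 to 1.5 rad: take it again. It passes through a hub 32 mm thick (10 mm to either side along y).
- mat_top (a point): Centre of the top of a cork mat 170 (own x) by 180 (own y) by 4 mm thick, fixed on the bench.
- rack_rest (a point): Where plug_mid comes to lie in the fixed wooden rack (180 x 163 mm, walls 45 high), 34 mm above the bench, plug's y along rack's y. From y = -31 to 0 a solid block with a channel 40 wide, floor at height 20, too narrow for fingers. Beyond y = 0 open, floor at height 6, and a nose support at y = 46 to 66, 60 wide, top at height 20. Hold the shank at y = +20 to lay it in.
- rack_slot (a point): Middle of the rack's slot for the bar, 50 mm to -y of rack_rest, same height and axes. The slot is 38 mm wide (y), 168 mm long (x), floor 6 and walls 45 mm above the bench: too narrow for fingers round the bar.
Mind the look-alikes: they are no part of the job. What is shaped like the part that bears plug_mid but turquoise is not meant.

How it is judged:
On the way, in this order (a step that is already met when the one before it is completed fails the run):
1. the plug is turned out: backed 13 mm or more out of the port, its nose still in the hole and in line with it (y of plug_mid in the frame of port between -0.078 and -0.013 m and x of plug_mid in the frame of port between -0.012 and 0.012 m and angle between the y axis of plug_mid and the y axis of port, either way round below 0.2 rad), for 0.1 s.
2. the plug lies on the cork mat, let go and at rest (x of plug_mid in the frame of mat_top between -0.085 and 0.085 m and y of plug_mid in the frame of mat_top between -0.09 and 0.09 m and z of plug_mid in the frame of mat_top between 0 and 0.03 m and linear speed of plug below 0.02 m/s and contact force between the fingers and plug below 0.1 N), for 0.3 s.
At the end, for the whole second after the job is handed in: The plug lies level in the rack, let go and at rest: bar in the narrow slot (40 to 60 mm to the handle side of rack_rest), plug_mid within 12 mm of the rack's middle line and 8 mm of rack_rest's height, plug_bar within 12 mm of that height, axis within 0.2 rad of the rack's y (x of plug_mid in the frame of rack_rest between -0.012 and 0.012 m and y of plug_bar in the frame of rack_rest between -0.06 and -0.04 m and z of plug_mid in the frame of rack_rest between -0.008 and 0.008 m and angle between the y axis of plug_mid and the y axis of rack_rest, either way round below 0.2 rad and z of plug_bar in the frame of rack_rest between -0.012 and 0.012 m and linear speed of plug below 0.02 m/s and contact force between the fingers and plug below 0.1 N); the robot touches nothing.
It fails at once if the doming block is moved more than 30 mm (distance of doming_block from where it was at the start of the episode above 0.03 m).
It fails at once if the punch box is moved more than 30 mm (distance of punch_box from where it was at the start of the episode above 0.03 m).
It fails at once if the brass discs is moved more than 30 mm (distance of brass_discs from where it was at the start of the episode above 0.03 m).
It fails at once if the hammer is moved more than 30 mm (distance of hammer from where it was at the start of the episode above 0.03 m).
It also fails if it takes over 64 s, if anything falls off the work surface, if the arm or the gripper's body presses on something with over 40 N, if the wrist force passes 120 N, or if a joint passes its speed limit or range.

## Robot

A 6-joint arm with a two-finger parallel gripper is mounted at the origin on the work surface. World frame = base frame: x ahead of the robot, y to its left, z up, the work surface at z = 0. Lengths are in m, angles in rad, forces in N, time in s.
With the tool pointing down it reaches from about 0.425 to 0.95 m from the base axis. Payload 3.5 kg.
Tool frame: the origin (TCP) lies on the centre line of the jaws, within the pads' length; the fingertips stand 25 mm ahead of it and the grasp point (between the pads) lies 6 mm ahead of it (ctrl.finger_overhang is the distance from the TCP to the fingertips, in m); z points along the fingers, y is the line along which they close (so a half turn about z gives the same grasp; the last joint's range is limited). The gripper opens to 85 mm and grips with 20 to 120 N. Pads are 22 mm wide; open, the fingers measure 114 mm over their backs; the gripper's body (76 mm by 85 mm) begins 54 mm behind the grasp point. The pads swing forward as they close: fully open they stand 13 mm farther back than shut.
Start: joints at [1.047, 0.286, 1.577, -0, 1.279, -0.15], TCP at [0.246, 0.628, 0.256] pointing down, gripper open.
Joint ranges: [-2.77, 2.77], [-0.9, 2.22], [0.21, 2.48], [-1.53, 4.67], [0.24, 2.81], [-2.84, 2.84]. Speed limits (rad/s): [2.79, 2.79, 3.14, 3.14, 3.14, 3.14].

## Interface

Orientations are given as a unit quaternion [x, y, z, w].
In Python, from plant import get_state, imaging, job, ctrl gives the robot as it stands.
- The arm moves only by the tool jog_arm, never from a script. Its argument "increments" is a list of rows, each an object of numbers: "dx", "dy", "dz": the shift along the world's x, y, z each as a share of 12 cm, from -1 to 1; "ax", "ay", "az": the turn, a rotation vector about the world's x, y, z each as a share of pi/2 rad, from -1 to 1; "gripper": the gripper command: -1 is shut, 1 is fully open, values between are in proportion. A call has 1 to 10 rows; each row is the pose to reach, as a shift and turn from the pose commanded when the call began; what a row does not reach only later rows make up. A row lasts 1/10 s, in which the tool goes at most 50 mm and 8.59 degrees, less where a joint would pass 70% of its speed; a pose out of reach is approached as far as the arm can. A call with a number of a shift or a turn outside -1 to 1 is refused whole. A call with a gripper value outside its range is refused whole. The fingers move at their own pace and stop on an object; "force" is the grip in N (left out, the last holds). Time passes only in rows, so rows that repeat a pose let the fingers close. It gives the time, the measured TCP pose, the force, the opening and the grip force at its end, in the units of the state.
- get_state(): the state, without advancing time (a new reading comes with each control period).
- imaging.read_camera(name): name is "scene" or "top"; returns a dict with "frame" (384x512x3 uint8, blue, green, red), "depth" (384x512 float32, m along the optical axis (not along the pixel's ray), 0 where there is no reading), "camera_matrix" (3x3 intrinsics, pixels), "extrinsics" (4x4, takes a point from camera to world coordinates). Camera axes: x right, y up, looking along -z (the intrinsics and any distortion apply to the point x, -y, -z); pixel columns grow to the right and rows downward; lengths in m; the calibration is good to about 2 mm. A picture is of the moment at which its call begins.
- job.sign_off(): hands the job in; it is judged then, once.
The state is a dict: "time": time; "qpos": joint angles; "dq": joint speeds; "joint_efforts": joint torques, N m; "eef_pos": TCP position; "tcp_rot": TCP orientation; "contact_force": force on the tool from outside, world axes, zero at the start; "wrist_torque": the same for the moment, N m; "opening": opening from 0.0 (shut) to 1.0 (fully open); "finger_force": force on a finger pad.
Only numpy, scipy, OpenCV 4.12 (cv2) and the standard library are available. Lean on these libraries where they do the work, as an engineer would, in place of code of your own. Each camera call takes 0.05 s, during which the arm holds its last target. There are 200 camera calls.

## Working session

There is one attempt and no reset: what is moved stays moved. The work goes in short steps, Python scripts to look and compute and a tool call to move; the robot and the scene stay as the last step left them, time stands still between calls to the robot, and variables do not carry over. Pictures are saved under pics/ and viewed, at most 10 in all, crops included, and the job is handed in when it is done.

Besides the shell and the picture viewer there is one more tool, called as a command line: name --argument value ..., lists and objects as JSON in quotes. jog_arm: Moves the arm, as the interface text tells. Shift numbers are shares of 12 cm and turn numbers shares of pi/2 rad, none past 1 either way. Its arguments: {"type":"object","properties":{"increments":{"type":"array"},"force":{"type":"number"}},"required":["increments"]}

```bash
ls; mkdir -p pics; cat > h.py <<'E'
import numpy as np, cv2
from plant import get_state, imaging, job, ctrl
def cam(n):
    r=imaging.read_camera(n); np.savez(f'/tmp/{n}.npz',**r); return r
def load(n): return dict(np.load(f'/tmp/{n}.npz'))
def pts(r):
    K=r["camera_matrix"];E=r["extrinsics"];d=r["depth"]
    v,u=np.mgrid[0:d.shape[0],0:d.shape[1]]
    x=(u-K[0,2])/K[0,0]*d; y=(v-K[1,2])/K[1,1]*d
    P=np.stack([x,-y,-d,np.ones_like(d)],-1)@E.T
    P=P[...,:3]; P[d==0]=np.nan; return P
def proj(r,p):
    K=r["camera_matrix"];E=np.linalg.inv(r["extrinsics"]);c=E@np.r_[p,1]
    return K[0,0]*c[0]/-c[2]+K[0,2], K[1,1]*-c[1]/-c[2]+K[1,2]
E
python3 - <<'E'
from h import *
a=cam("scene");b=cam("top")
cv2.imwrite('pics/s1.png',cv2.resize(a['frame'],(800,600)));cv2.imwrite('pics/t1.png',cv2.resize(b['frame'],(800,600)))
for r in(a,b): print(r['extrinsics'].round(3),r['camera_matrix'].round(1), (r['depth']==0).mean())
print(get_state()); print([x for x in dir(ctrl) if x[0]!='_'], ctrl.finger_overhang)
E
```

```text
pics
[[ 0.591 -0.57   0.572  1.314]
 [ 0.807  0.4   -0.435 -0.508]
 [ 0.02   0.718  0.695  0.958]
 [ 0.     0.     0.     1.   ]] [[480.4   0.  250.4]
 [  0.  480.4 186.4]
 [  0.    0.    1. ]] 0.005666097005208333
[[ 0.013  0.988 -0.154  0.374]
 [-1.     0.012 -0.006  0.023]
 [-0.004  0.154  0.988  1.404]
 [ 0.     0.     0.     1.   ]] [[425.    0.  257.8]
 [  0.  425.  193.1]
 [  0.    0.    1. ]] 0.0039011637369791665
{'time': 0.1, 'qpos': array([ 1.04698467e+00,  2.87141111e-01,  1.57805550e+00,  1.91248592e-05,
        1.27864185e+00, -1.49997068e-01]), 'dq': array([ 0.00122689, -0.00209627, -0.00288202,  0.0020016 ,  0.0003929 ,
        0.00119625]), 'joint_efforts': array([ 2.03210468e-03, -4.07295871e+01, -2.93699169e+01, -6.30301861e-05,
        3.39339276e-03, -1.62347122e-07]), 'eef_pos': array([0.24617341, 0.62790914, 0.25502928]), 'tcp_rot': array([ 1.85823547e-01,  9.82582489e-01, -1.05675378e-03, -3.79835538e-04]), 'contact_force': array([ 0.20647351,  0.21651885, -0.42982699]), 'wrist_torque': array([-0.01450567,  0.05656608, -0.01578713]), 'finger_force': 0.0, 'opening': 0.9988405666177861}
['Unreachable', 'finger_overhang'] 0.025
```

View pics/s1.png

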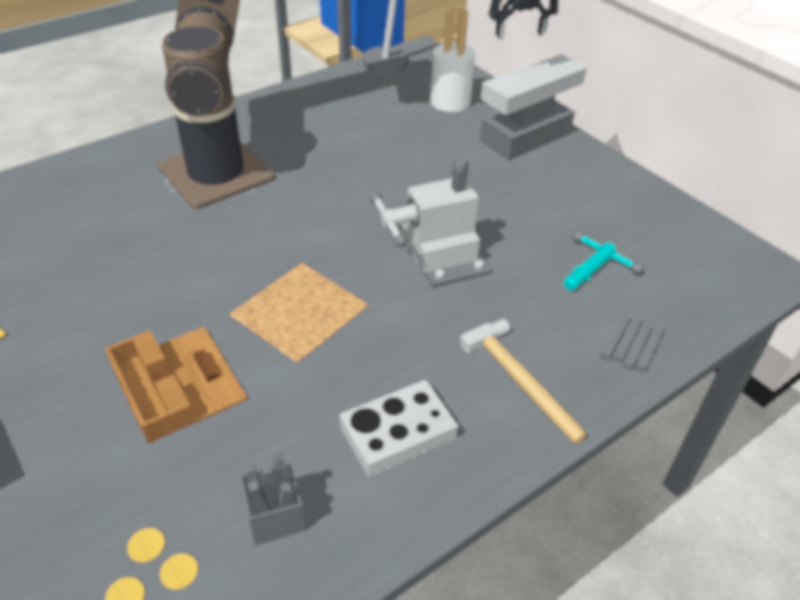

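View pics/t1.png

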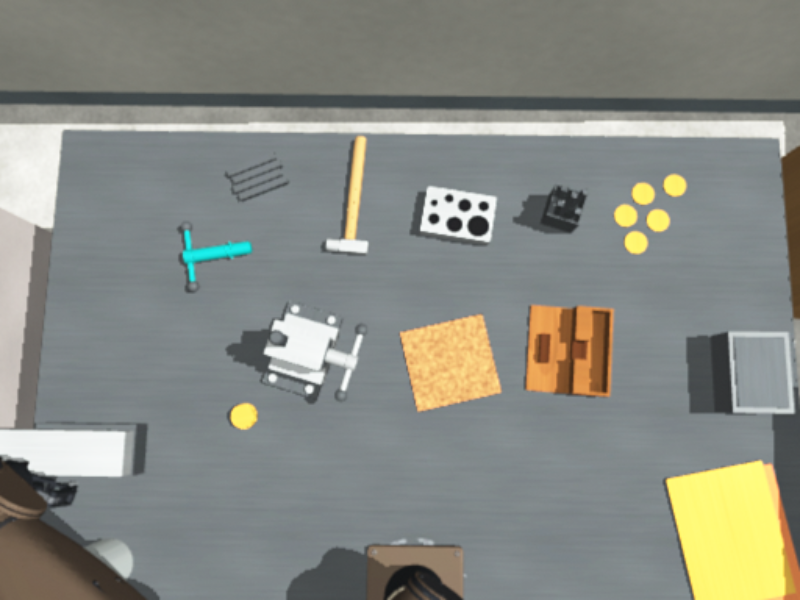

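Scene view (800×600): the steel plug has its hub at about (400,215), in the grey holder's front face. The cork mat is at (300,310) and the rack at (175,380). Top view: the plug bar runs from (362,329) to (341,395), with the mat at (450,362) and the rack at (570,350), its slot on the right.

Candidates for the plug: the steel T at top (350,362) and the turquoise T at (215,252). I choose the steel one because it sits in the holder.

```bash
python3 - <<'E'
from h import *
b=load('top');a=load('scene');P=pts(b);hsv=cv2.cvtColor(b['frame'],cv2.COLOR_BGR2HSV)
s=512/800
def rect(m,n):
    cs,_=cv2.findContours(m.astype(np.uint8),cv2.RETR_EXTERNAL,cv2.CHAIN_APPROX_NONE)
    cs=[c for c in cs if cv2.contourArea(c)>60]
    for c in cs:
        mm=np.zeros(m.shape,np.uint8);cv2.drawContours(mm,[c],-1,1,-1)
        q=P[(mm>0)&m];q=q[~np.isnan(q[:,0])]
        r=cv2.minAreaRect(q[:,:2].astype(np.float32))
        print(n,np.round(r[0],4),np.round(r[1],4),round(r[2],2),'z',np.percentile(q[:,2],[5,50,95]).round(4),c.reshape(-1,2).mean(0).round())
H,S,V=[hsv[...,i] for i in range(3)]
o=(H>5)&(H<20)&(S>100); o[:,:230]=0; o[280:]=0; o[:190]=0;o[:,420:]=0
rect(o,'orange')
X,Y,Z=P[...,0],P[...,1],P[...,2]
print('bench z',np.nanmedian(Z[180:190,100:150]))
reg=(X>.3)&(X<.75)&(Y>0)&(Y<.35)
hold=np.zeros(reg.shape,bool);hold[190:270,150:245]=1
m=hold&(Z>.09)&(Z<.20); m2=m&(Z>.135)&(Z<.155)
rect(m2,'blocktop'); rect(hold&(Z>.08)&(Z<.134),'mid'); rect(hold&(Z>.05)&(Z<.08),'step'); rect(hold&(Z>.17),'punch')
# rack walls by height
rk=np.zeros(reg.shape,bool);rk[190:260,330:400]=1
rect(rk&(Z>.038)&(Z<.06),'rackwall');rect(rk&(Z>.014)&(Z<.028),'rack20');rect(rk&(Z>0.0)&(Z<.012)&o,'rack6')
cv2.imwrite('pics/c1.png',np.hstack([cv2.resize(b['frame'][180:270,150:250],None,fx=4,fy=4),cv2.resize(a['frame'][110:200,225:325],None,fx=4,fy=4)]))
E
```

```text
orange [ 0.4659 -0.0682] [0.1706 0.1803] 13.58 z [-0.0013  0.0036  0.0085] [290. 228.]
orange [ 0.4966 -0.3213] [0.1799 0.1891] 85.69 z [0.0013 0.008  0.0463] [364. 224.]
bench z 0.0004708667520023635
blocktop [0.4844 0.2322] [0.1143 0.0682] 73.91 z [0.1404 0.1451 0.1495] [188. 220.]
mid [0.4599 0.1516] [0.0632 0.1527] 73.72 z [0.1105 0.1206 0.1288] [219. 231.]
step [0.4399 0.2437] [0.1148 0.0401] 84.37 z [0.0598 0.0654 0.0695] [192. 237.]
step [0.5298 0.2171] [0.1144 0.0393] 62.3 z [0.0593 0.0646 0.0692] [200. 210.]
punch [0.4913 0.2609] [0.0248 0.025 ] 89.11 z [0.1849 0.206  0.2106] [177. 216.]
rackwall [ 0.4896 -0.3569] [0.078  0.1805] 85.56 z [0.0398 0.0442 0.0491] [381. 225.]
rack20 [ 0.493  -0.3345] [0.0337 0.0382] 81.53 z [0.0151 0.0201 0.026 ] [370. 224.]
rack20 [ 0.4953 -0.2635] [0.021  0.0585] 86.48 z [0.0155 0.0194 0.0247] [348. 223.]
rack6 [ 0.4889 -0.3728] [0.0362 0.1661] 85.58 z [0.0017 0.0056 0.0102] [381. 225.]
rack6 [ 0.4968 -0.2765] [0.0905 0.182 ] 85.8 z [0.0014 0.0058 0.0101] [351. 223.]
```

View pics/c1.png

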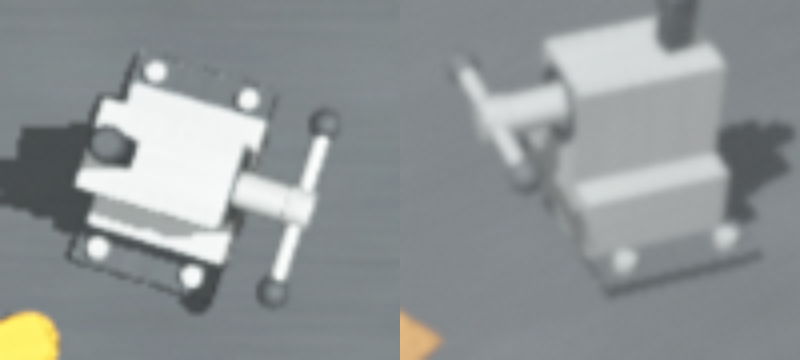

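The crop shows the steel T-plug seated in the holder, with dark knobs at crop (323,122) and (272,292) and the hub at (300,205). That confirms the choice.

```bash
python3 - <<'E'
from h import *
b=load('top');a=load('scene')
for r,n,box in((b,'top',(185,270,215,245)),(a,'scene',(110,165,232,268))):
    P=pts(r);V=r['frame'].max(2).astype(int)
    m=np.zeros(V.shape,bool);m[box[0]:box[1],box[2]:box[3]]=1
    m&=(P[...,2]>.09)&(P[...,2]<.14)
    E=r['extrinsics'];c=E[:3,3]
    dark=m&(V<120)
    k,l,st,_=cv2.connectedComponentsWithStats(dark.astype(np.uint8))
    for i in range(1,k):
        if st[i,4]<8: continue
        q=P[l==i]; v,u=np.where(l==i)
        K=r['camera_matrix'];uc,vc=u.mean(),v.mean()
        d=E[:3,:3]@np.array([(uc-K[0,2])/K[0,0],-(vc-K[1,2])/K[1,1],-1]);t=(.115-c[2])/d[2]
        print(n,st[i,4],'raycast@.115',(c+t*d).round(4),'mean',q.mean(0).round(4))
    e=np.array([.9596,-.2812]);f=np.array([.2812,.9596])
    q=P[m];x=q[:,:2]@e;y=q[:,:2]@f
    bar=(abs(abs(x-.399)-.036)<.018)
    pf=np.polyfit(x[bar],y[bar],1);print('bar slope',pf[0],'y at .399',np.polyval(pf,.399),'top z',np.percentile(q[bar,2],95))
E
```

```text
top 17 raycast@.115 [0.5205 0.1193 0.115 ] mean [0.52   0.119  0.1192]
top 25 raycast@.115 [0.3897 0.1519 0.115 ] mean [0.3897 0.1515 0.1184]
bar slope 0.0019982104630465805 y at .399 0.2540868829787058 top z 0.12128300807112347
scene 10 raycast@.115 [0.5031 0.1587 0.115 ] mean [0.4884 0.1708 0.0997]
scene 15 raycast@.115 [0.5352 0.1083 0.115 ] mean [0.5321 0.1107 0.1117]
bar slope 0.1209452842126144 y at .399 0.2663469722063622 top z 0.13145283558020482
```

jog_arm --increments '[{"dz": 0.4, "az": 0.057, "gripper": 1}, {"dz": 0.5, "dx": 0.45, "dy": -0.86, "az": 0.057, "gripper": 1}, {"dz": 0.5, "dx": 0.45, "dy": -0.86, "az": 0.057}, {"dz": 0.5, "dx": 0.45, "dy": -0.86, "az": 0.057}, {"dz": 0.5, "dx": 0.45, "dy": -0.86, "az": 0.057}]'

```text
$.increments[0]: bad value
```

jog_arm --increments '[{"dx": 0.9, "dy": -1.0}, {"dx": 0.9, "dy": -1.0}, {"dx": 0.9, "dy": -1.0}, {"dx": 0.9, "dy": -1.0}]'

```text
$.increments[0]: bad value
```

jog_arm --increments '[{"dx": 0.9, "dy": -1.0}, {"dx": 0.9, "dy": -1.0}, {"dx": 0.9, "dy": -1.0}, {"dx": 0.9, "dy": -1.0}]'

```text
$.increments[0]: bad value
```

jog_arm --increments '[{"dx": 0, "dy": -1.0}, {"dx": 0, "dy": -1.0}, {"dx": 0, "dy": -1.0}, {"dx": 0, "dy": -1.0}]'

```text
$.increments[0]: bad value
```

jog_arm --increments '[{"dx": 0.0, "dy": 0.0, "dz": 0.4, "ax": 0.0, "ay": 0.0, "az": 0.057, "gripper": 1.0}, {"dx": 0.45, "dy": -0.86, "dz": 0.5, "ax": 0.0, "ay": 0.0, "az": 0.057, "gripper": 1.0}, {"dx": 0.45, "dy": -0.86, "dz": 0.5, "ax": 0.0, "ay": 0.0, "az": 0.057, "gripper": 1.0}, {"dx": 0.45, "dy": -0.86, "dz": 0.5, "ax": 0.0, "ay": 0.0, "az": 0.057, "gripper": 1.0}]'

```text
time: 0.5
eef_pos: [0.3018, 0.5226, 0.3168]
tcp_rot: [0.143, 0.99, -0.0, 0.001]
contact_force: [0.5, -0.6, -0.2]
opening: 1.0
finger_force: 0.0
```

jog_arm --increments '[{"dx": 0.45, "dy": -0.86, "dz": 0.0, "ax": 0.0, "ay": 0.0, "az": 0.0, "gripper": 1.0}, {"dx": 0.45, "dy": -0.86, "dz": 0.0, "ax": 0.0, "ay": 0.0, "az": 0.0, "gripper": 1.0}, {"dx": 0.45, "dy": -0.86, "dz": 0.0, "ax": 0.0, "ay": 0.0, "az": 0.0, "gripper": 1.0}]'

```text
time: 0.8
eef_pos: [0.3555, 0.4192, 0.3156]
tcp_rot: [0.143, 0.99, -0.001, -0.0]
contact_force: [-0.4, 0.5, 1.2]
opening: 1.001
finger_force: 0.0
```

jog_arm --increments '[{"dx": 0.45, "dy": -0.86, "dz": 0.0, "ax": 0.0, "ay": 0.0, "az": 0.0, "gripper": 1.0}, {"dx": 0.45, "dy": -0.86, "dz": 0.0, "ax": 0.0, "ay": 0.0, "az": 0.0, "gripper": 1.0}, {"dx": 0.45, "dy": -0.86, "dz": 0.0, "ax": 0.0, "ay": 0.0, "az": 0.0, "gripper": 1.0}]'

```text
time: 1.1
eef_pos: [0.4096, 0.3163, 0.3158]
tcp_rot: [0.143, 0.99, -0.0, -0.0]
contact_force: [0.5, 0.1, 0.2]
opening: 1.0
finger_force: 0.0
```

jog_arm --increments '[{"dx": 0.45, "dy": -0.86, "dz": 0.0, "ax": 0.0, "ay": 0.0, "az": 0.0, "gripper": 1.0}, {"dx": 0.45, "dy": -0.86, "dz": 0.0, "ax": 0.0, "ay": 0.0, "az": 0.0, "gripper": 1.0}, {"dx": 0.45, "dy": -0.86, "dz": 0.0, "ax": 0.0, "ay": 0.0, "az": 0.0, "gripper": 1.0}]'

```text
time: 1.4
eef_pos: [0.4638, 0.213, 0.3158]
tcp_rot: [0.143, 0.99, -0.0, -0.0]
contact_force: [0.4, 0.2, -1.0]
opening: 0.999
finger_force: 0.0
```

jog_arm --increments '[{"dx": 0.45, "dy": -0.84, "dz": -0.6, "ax": 0.0, "ay": 0.0, "az": 0.0, "gripper": 1.0}, {"dx": 0.45, "dy": -0.84, "dz": -0.6, "ax": 0.0, "ay": 0.0, "az": 0.0, "gripper": 1.0}, {"dx": 0.45, "dy": -0.84, "dz": -0.6, "ax": 0.0, "ay": 0.0, "az": 0.0, "gripper": 1.0}, {"dx": 0.45, "dy": -0.84, "dz": -0.6, "ax": 0.0, "ay": 0.0, "az": 0.0, "gripper": 1.0}]'

```text
time: 1.8
eef_pos: [0.5159, 0.1125, 0.2401]
tcp_rot: [0.144, 0.99, -0.001, -0.003]
contact_force: [-0.4, -0.1, 0.0]
opening: 1.003
finger_force: 0.0
```

jog_arm --increments '[{"dx": 0.01, "dy": 0.0, "dz": -1.0, "ax": 0.0, "ay": 0.0, "az": 0.0, "gripper": 1.0}, {"dx": 0.01, "dy": 0.0, "dz": -1.0, "ax": 0.0, "ay": 0.0, "az": 0.0, "gripper": 1.0}, {"dx": 0.01, "dy": 0.0, "dz": -1.0, "ax": 0.0, "ay": 0.0, "az": 0.0, "gripper": 1.0}, {"dx": 0.01, "dy": 0.0, "dz": -1.0, "ax": 0.0, "ay": 0.0, "az": 0.0, "gripper": 1.0}]'

```text
time: 2.2
eef_pos: [0.5146, 0.1158, 0.1204]
tcp_rot: [0.141, 0.99, -0.0, -0.004]
contact_force: [-0.3, 0.1, 0.2]
opening: 1.001
finger_force: 0.0
```

```bash
python3 - <<'E'
from h import *
a=cam("scene");print(get_state()['eef_pos'],get_state()['contact_force'])
cv2.imwrite('pics/s2.png',cv2.resize(a['frame'][80:200,190:350],(800,600)))
E
```

```text
[0.51664031 0.11577816 0.12318726] [0.09186681 0.2912499  0.42720238]
```

View pics/s2.png

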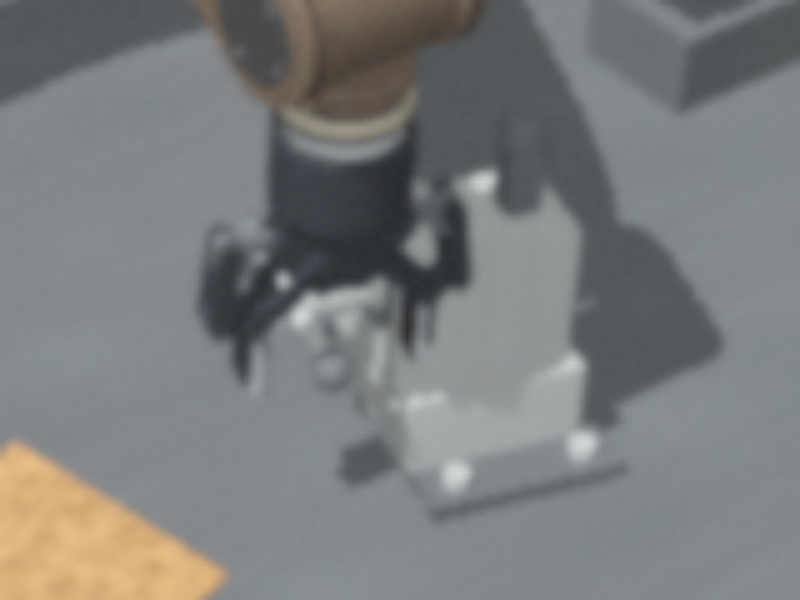

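The ball knob is at (332,370), between the open fingers at (255,380) and (410,350). I'll close on it.

jog_arm --increments '[{"dx": 0.0, "dy": -0.02, "dz": -0.03, "ax": 0.0, "ay": 0.0, "az": 0.0, "gripper": 1.0}, {"dx": 0.0, "dy": -0.02, "dz": -0.03, "ax": 0.0, "ay": 0.0, "az": 0.0, "gripper": -1.0}, {"dx": 0.0, "dy": -0.02, "dz": -0.03, "ax": 0.0, "ay": 0.0, "az": 0.0, "gripper": -1.0}, {"dx": 0.0, "dy": -0.02, "dz": -0.03, "ax": 0.0, "ay": 0.0, "az": 0.0, "gripper": -1.0}, {"dx": 0.0, "dy": -0.02, "dz": -0.03, "ax": 0.0, "ay": 0.0, "az": 0.0, "gripper": -1.0}, {"dx": 0.0, "dy": -0.02, "dz": -0.03, "ax": 0.0, "ay": 0.0, "az": 0.0, "gripper": -1.0}]' --force 40

```text
time: 2.85
eef_pos: [0.5179, 0.1123, 0.1211]
tcp_rot: [0.142, 0.99, 0.0, 0.0]
contact_force: [0.8, 0.6, 0.6]
opening: 0.251
finger_force: 39.0
```

```bash
cat >> h.py <<'E'
e=np.array([.9596,-.2812,0]);f=np.array([.2812,.9596,0]);zz=np.array([0,0,1.])
def ball(t,yb): # ball centre for turn t deg; backs out 24 mm/turn
    t=np.radians(t);return .399*e+(yb-.024*t/2/np.pi)*f+.066*(np.cos(t)*e+np.sin(t)*zz)+.115*zz
E
python3 - <<'E'
from h import *
for a,b in((0,60),(60,120),(120,170)):
    print(a,ball(a,.254).round(4))
    for t in np.linspace(a,b,9)[1:]: print(t,((ball(t,.254)-ball(a,.254))/.12).round(3))
E
```

```text
0 [0.5176 0.113  0.115 ]
7.5 [-0.006 -0.003  0.072]
15.0 [-0.02  -0.003  0.142]
22.5 [-0.044 -0.     0.21 ]
30.0 [-0.075  0.005  0.275]
37.5 [-0.115  0.012  0.335]
45.0 [-0.162  0.021  0.389]
52.5 [-0.215  0.033  0.436]
60.0 [-0.273  0.045  0.476]
60 [0.4848 0.1184 0.1722]
67.5 [-0.063  0.014  0.032]
75.0 [-0.13   0.029  0.055]
82.5 [-0.199  0.045  0.069]
90.0 [-0.269  0.061  0.074]
97.5 [-0.339  0.078  0.069]
105.0 [-0.408  0.093  0.055]
112.5 [-0.474  0.109  0.032]
120.0 [-0.537  0.123  0.   ]
120 [0.4204 0.1331 0.1722]
126.25 [-0.049  0.011 -0.033]
132.5 [-0.095  0.02  -0.071]
138.75 [-0.136  0.029 -0.114]
145.0 [-0.172  0.036 -0.161]
151.25 [-0.204  0.042 -0.212]
157.5 [-0.23   0.046 -0.266]
163.75 [-0.25   0.048 -0.322]
170.0 [-0.264  0.048 -0.381]
```

jog_arm --increments '[{"dx": -0.006, "dy": -0.003, "dz": 0.072, "ax": 0.0, "ay": 0.0, "az": 0.0, "gripper": -1.0}, {"dx": -0.02, "dy": -0.003, "dz": 0.142, "ax": 0.0, "ay": 0.0, "az": 0.0, "gripper": -1.0}, {"dx": -0.044, "dy": 0.0, "dz": 0.21, "ax": 0.0, "ay": 0.0, "az": 0.0, "gripper": -1.0}, {"dx": -0.075, "dy": 0.005, "dz": 0.275, "ax": 0.0, "ay": 0.0, "az": 0.0, "gripper": -1.0}]'

```text
time: 3.25
eef_pos: [0.5085, 0.1131, 0.1545]
tcp_rot: [0.142, 0.99, 0.0, 0.0]
contact_force: [1.2, 0.5, -2.5]
opening: 0.252
finger_force: 39.2
```

jog_arm --increments '[{"dx": -0.04, "dy": 0.007, "dz": 0.06, "ax": 0.0, "ay": 0.0, "az": 0.0, "gripper": -1.0}, {"dx": -0.087, "dy": 0.016, "dz": 0.114, "ax": 0.0, "ay": 0.0, "az": 0.0, "gripper": -1.0}, {"dx": -0.14, "dy": 0.028, "dz": 0.161, "ax": 0.0, "ay": 0.0, "az": 0.0, "gripper": -1.0}, {"dx": -0.198, "dy": 0.04, "dz": 0.201, "ax": 0.0, "ay": 0.0, "az": 0.0, "gripper": -1.0}, {"dx": -0.198, "dy": 0.04, "dz": 0.201, "ax": 0.0, "ay": 0.0, "az": 0.0, "gripper": -1.0}]'

```text
time: 3.75
eef_pos: [0.4841, 0.118, 0.1785]
tcp_rot: [0.141, 0.99, -0.0, 0.0]
contact_force: [0.4, -0.6, -2.2]
opening: 0.252
finger_force: 39.3
```

jog_arm --increments '[{"dx": 0.0, "dy": 0.0, "dz": 0.0, "ax": 0.0, "ay": 0.0, "az": 0.0, "gripper": 0.0}, {"dx": 0.0, "dy": 0.0, "dz": 0.0, "ax": 0.0, "ay": 0.0, "az": 0.0, "gripper": 0.0}, {"dx": 0.0, "dy": 0.0, "dz": 0.0, "ax": 0.0, "ay": 0.0, "az": 0.0, "gripper": -1.0}, {"dx": 0.0, "dy": 0.0, "dz": 0.0, "ax": 0.0, "ay": 0.0, "az": 0.0, "gripper": -1.0}, {"dx": 0.0, "dy": 0.0, "dz": 0.0, "ax": 0.0, "ay": 0.0, "az": 0.0, "gripper": -1.0}, {"dx": 0.0, "dy": 0.0, "dz": 0.0, "ax": 0.0, "ay": 0.0, "az": 0.0, "gripper": -1.0}, {"dx": 0.0, "dy": 0.0, "dz": 0.0, "ax": 0.0, "ay": 0.0, "az": 0.0, "gripper": -1.0}]'

```text
time: 4.45
eef_pos: [0.4851, 0.1176, 0.178]
tcp_rot: [0.142, 0.99, -0.0, 0.0]
contact_force: [0.3, -1.8, 1.3]
opening: 0.248
finger_force: 39.1
```

jog_arm --increments '[{"dx": -0.063, "dy": 0.014, "dz": 0.032, "ax": 0.0, "ay": 0.0, "az": 0.0, "gripper": -1.0}, {"dx": -0.13, "dy": 0.029, "dz": 0.055, "ax": 0.0, "ay": 0.0, "az": 0.0, "gripper": -1.0}, {"dx": -0.199, "dy": 0.045, "dz": 0.069, "ax": 0.0, "ay": 0.0, "az": 0.0, "gripper": -1.0}, {"dx": -0.269, "dy": 0.061, "dz": 0.074, "ax": 0.0, "ay": 0.0, "az": 0.0, "gripper": -1.0}, {"dx": -0.339, "dy": 0.078, "dz": 0.069, "ax": 0.0, "ay": 0.0, "az": 0.0, "gripper": -1.0}, {"dx": -0.408, "dy": 0.093, "dz": 0.055, "ax": 0.0, "ay": 0.0, "az": 0.0, "gripper": -1.0}, {"dx": -0.474, "dy": 0.109, "dz": 0.032, "ax": 0.0, "ay": 0.0, "az": 0.0, "gripper": -1.0}, {"dx": -0.537, "dy": 0.123, "dz": 0.0, "ax": 0.0, "ay": 0.0, "az": 0.0, "gripper": -1.0}, {"dx": -0.537, "dy": 0.123, "dz": 0.0, "ax": 0.0, "ay": 0.0, "az": 0.0, "gripper": -1.0}]'

```text
time: 5.35
eef_pos: [0.4185, 0.1328, 0.1765]
tcp_rot: [0.141, 0.99, -0.0, -0.002]
contact_force: [-0.6, -0.2, -0.2]
opening: -0.003
finger_force: 0.0
```

```bash
python3 - <<'E'
from h import *
a=cam("scene")
cv2.imwrite('pics/s3.png',cv2.resize(a['frame'][80:200,190:350],(800,600)))
E
```

```text
(no output)
```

View pics/s3.png

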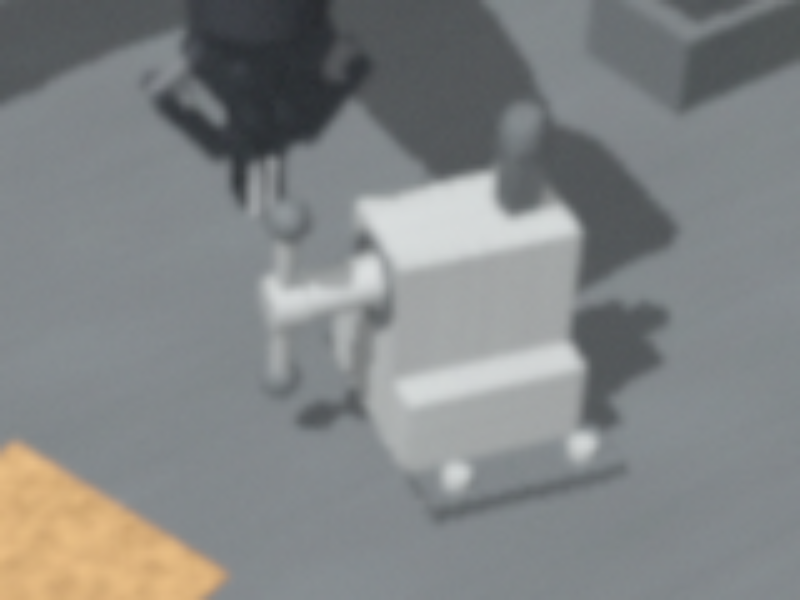

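The grip slipped. The bar now stands near vertical, with the upper ball at (288,218) and the lower ball at (280,380). I'll measure its angle.

```bash
python3 - <<'E'
from h import *
a=load('scene');P=pts(a)
for (u,v) in((288,218),(280,380)):
    U,W=190+u/5,80+v/5
    q=P[int(W)-1:int(W)+3,int(U)-1:int(U)+3].reshape(-1,3)
    c=np.nanmedian(q,0); d=c-a['extrinsics'][:3,3];c=c+d/np.linalg.norm(d)*.011
    x,y,z=c@e-.399,c@f,c[2]-.115
    print(c.round(4),'rel',round(x,4),round(y,4),round(z,4),'ang',np.degrees(np.arctan2(z,x)))
for t in range(70,130,5): print(t,proj(a,ball(t,.254)),proj(a,ball(t,.254)*[1,1,0]+0) if 0 else '')
E
```

```text
[0.4674 0.1199 0.1756] rel 0.0158 0.2465 0.0606 ang 75.36888659136521
[0.4512 0.1308 0.0408] rel -0.0028 0.2524 -0.0742 ang -92.17606035297463
70 (np.float64(249.08033048111957), np.float64(124.12981016411703)) 
75 (np.float64(248.28899587586702), np.float64(122.47368797136949)) 
80 (np.float64(247.48170288534746), np.float64(120.94209718452893)) 
85 (np.float64(246.66456506330402), np.float64(119.54748024226183)) 
90 (np.float64(245.84370223761493), np.float64(118.30082139809372)) 
95 (np.float64(245.02517143815496), np.float64(117.2115619195141)) 
100 (np.float64(244.214901783225), np.float64(116.28754143782851)) 
105 (np.float64(243.4186343958563), np.float64(115.53496499718112)) 
110 (np.float64(242.6418682011212), np.float64(114.95839466873167)) 
115 (np.float64(241.88981222306617), np.float64(114.56076401065282)) 
120 (np.float64(241.16734476636688), np.float64(114.34341318310022)) 
125 (np.float64(240.47897964347024), np.float64(114.30614217855062))
```

jog_arm --increments '[{"dx": 0.0, "dy": 0.0, "dz": 0.4, "ax": 0.0, "ay": 0.0, "az": 0.0, "gripper": 0.2}, {"dx": 0.0, "dy": 0.0, "dz": 0.5, "ax": 0.0, "ay": 0.0, "az": 0.0, "gripper": 0.2}, {"dx": 0.395, "dy": -0.084, "dz": 0.5, "ax": 0.0, "ay": 0.0, "az": 0.0, "gripper": 0.2}, {"dx": 0.395, "dy": -0.084, "dz": 0.5, "ax": 0.0, "ay": 0.0, "az": 0.0, "gripper": 0.2}, {"dx": 0.395, "dy": -0.084, "dz": 0.06, "ax": 0.0, "ay": 0.0, "az": 0.0, "gripper": 0.2}, {"dx": 0.395, "dy": -0.084, "dz": 0.06, "ax": 0.0, "ay": 0.0, "az": 0.0, "gripper": 0.2}, {"dx": 0.395, "dy": -0.084, "dz": 0.06, "ax": 0.0, "ay": 0.0, "az": 0.0, "gripper": -1.0}, {"dx": 0.395, "dy": -0.084, "dz": 0.06, "ax": 0.0, "ay": 0.0, "az": 0.0, "gripper": -1.0}, {"dx": 0.395, "dy": -0.084, "dz": 0.06, "ax": 0.0, "ay": 0.0, "az": 0.0, "gripper": -1.0}, {"dx": 0.395, "dy": -0.084, "dz": 0.06, "ax": 0.0, "ay": 0.0, "az": 0.0, "gripper": -1.0}]' --force 50

```text
time: 6.4
eef_pos: [0.4688, 0.1215, 0.1874]
tcp_rot: [0.141, 0.99, -0.001, 0.002]
contact_force: [-1.4, -6.4, 1.7]
opening: 0.243
finger_force: 49.0
```

```bash
python3 - <<'E'
from h import *
a=cam("scene");s=get_state();print(s['eef_pos'],s['opening'],s['finger_force'])
for a,b in((78,135),(135,180)):
    print(a,ball(a,.254).round(4))
    for t in np.linspace(a,b,9)[1:]: print(t,((ball(t,.254)-ball(a,.254))/.12).round(3))
E
```

```text
[0.46875451 0.12149017 0.1873209 ] 0.2463354094637517 48.964170813560486
78 [0.466  0.1227 0.1796]
85.125 [-0.066  0.015  0.01 ]
92.25 [-0.133  0.031  0.012]
99.375 [-0.199  0.046  0.005]
106.5 [-0.264  0.061 -0.011]
113.625 [-0.327  0.075 -0.034]
120.75 [-0.386  0.088 -0.065]
127.875 [-0.442  0.101 -0.104]
135.0 [-0.492  0.111 -0.149]
135 [0.407  0.136  0.1617]
140.625 [-0.036  0.007 -0.04 ]
146.25 [-0.067  0.013 -0.083]
151.875 [-0.095  0.018 -0.13 ]
157.5 [-0.118  0.022 -0.178]
163.125 [-0.136  0.024 -0.229]
168.75 [-0.15   0.024 -0.282]
174.375 [-0.158  0.024 -0.335]
180.0 [-0.162  0.021 -0.389]
```

jog_arm --increments '[{"dx": -0.066, "dy": 0.013, "dz": 0.008, "ax": 0.0, "ay": 0.0, "az": 0.0, "gripper": -1.0}, {"dx": -0.133, "dy": 0.026, "dz": 0.008, "ax": 0.0, "ay": 0.0, "az": 0.0, "gripper": -1.0}, {"dx": -0.199, "dy": 0.041, "dz": 0.0, "ax": 0.0, "ay": 0.0, "az": 0.0, "gripper": -1.0}, {"dx": -0.264, "dy": 0.056, "dz": -0.016, "ax": 0.0, "ay": 0.0, "az": 0.0, "gripper": -1.0}, {"dx": -0.327, "dy": 0.07, "dz": -0.04, "ax": 0.0, "ay": 0.0, "az": 0.0, "gripper": -1.0}, {"dx": -0.327, "dy": 0.07, "dz": -0.04, "ax": 0.0, "ay": 0.0, "az": 0.0, "gripper": -1.0}]'

```text
time: 7.05
eef_pos: [0.4303, 0.1309, 0.1836]
tcp_rot: [0.141, 0.99, 0.0, 0.004]
contact_force: [-1.0, -4.1, 5.6]
opening: 0.25
finger_force: 51.0
```

jog_arm --increments '[{"dx": -0.059, "dy": 0.012, "dz": -0.031, "ax": 0.0, "ay": 0.0, "az": 0.0, "gripper": -1.0}, {"dx": -0.115, "dy": 0.025, "dz": -0.07, "ax": 0.0, "ay": 0.0, "az": 0.0, "gripper": -1.0}, {"dx": -0.115, "dy": 0.025, "dz": -0.07, "ax": 0.0, "ay": 0.0, "az": 0.0, "gripper": -1.0}]'

```text
time: 7.35
eef_pos: [0.4175, 0.134, 0.1764]
tcp_rot: [0.141, 0.99, 0.001, 0.005]
contact_force: [-0.5, -3.5, 9.1]
opening: 0.245
finger_force: 53.0
```

jog_arm --increments '[{"dx": 0.0, "dy": 0.0, "dz": 0.0, "ax": 0.0, "ay": 0.0, "az": 0.0, "gripper": 0.3}, {"dx": 0.0, "dy": 0.0, "dz": 0.0, "ax": 0.0, "ay": 0.0, "az": 0.0, "gripper": 0.3}, {"dx": 0.0, "dy": 0.0, "dz": 0.0, "ax": 0.0, "ay": 0.0, "az": 0.0, "gripper": 0.3}, {"dx": 0.0, "dy": 0.0, "dz": 0.4, "ax": 0.0, "ay": 0.0, "az": 0.0, "gripper": 0.3}, {"dx": 0.0, "dy": 0.0, "dz": 0.5, "ax": 0.0, "ay": 0.0, "az": 0.0, "gripper": 0.3}]'

```text
time: 7.85
eef_pos: [0.4164, 0.1343, 0.2356]
tcp_rot: [0.142, 0.99, 0.001, 0.003]
contact_force: [1.0, 0.2, 0.4]
opening: 0.652
finger_force: 0.0
```

```bash
cat >> h.py <<'E'
def knob(r,box,zlo,zhi,ymax=.29):
    P=pts(r);V=r['frame'].max(2).astype(int);m=np.zeros(V.shape,bool);m[box[0]:box[1],box[2]:box[3]]=1
    m&=(P[...,2]>zlo)&(P[...,2]<zhi)&(P@f<ymax)&(P@f>.2)&(abs(P@e-.399)<.09);return P,V,m
E
python3 - <<'E'
from h import *
a=cam("scene");s=get_state();print(s['eef_pos'],s['opening'])
cv2.imwrite('pics/s4.png',cv2.resize(a['frame'][80:200,190:350],(800,600)))
for t in range(100,150,5): u,v=proj(a,ball(t,.254));print(t,(u-190)*5,(v-80)*5)
E
```

```text
[0.41702297 0.13433733 0.23656282] 0.6504006681201179
100 271.074508916125 181.43770718914254
105 267.09317197928146 177.67482498590562
110 263.20934100560606 174.79197334365836
115 259.4490611153309 172.80382005326408
120 255.8367238318344 171.7170659155011
125 252.3948982173512 171.53071089275306
130 249.1441970068908 172.23639701757506
135 246.10317659966256 173.81881371378773
140 243.28826900004628 176.25615120823818
145 240.7137431895886 179.5205882105841
```

View pics/s4.png

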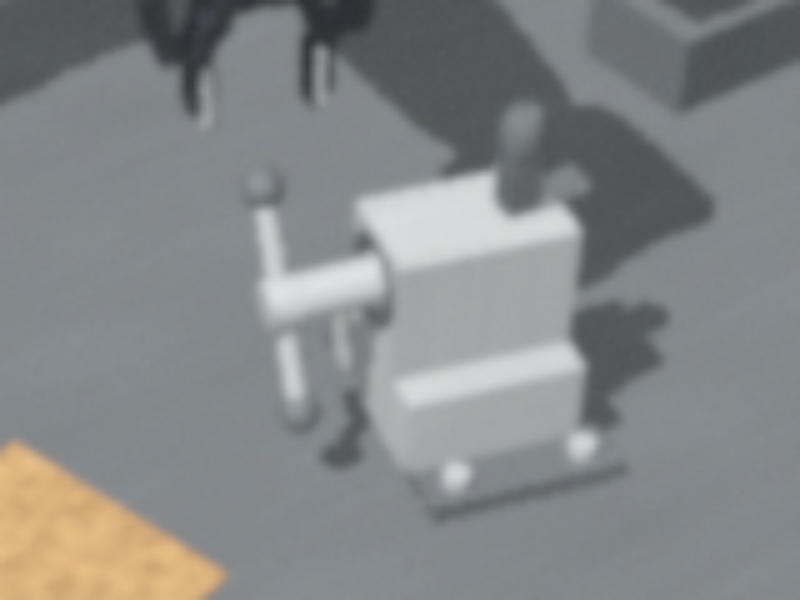

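Bar seen with the upper ball at (265,185) and the lower at (298,412), so the turn is short of the hand's travel. I'll get the exact angle.

```bash
python3 - <<'E'
from h import *
a=load('scene');P=pts(a);C=a['extrinsics'][:3,3]
b=cam('top');PB=pts(b);CB=b['extrinsics'][:3,3]
def fit(q):
    r=.012; c=q.mean(0)+[0,0,-.01]
    from scipy.optimize import least_squares
    s=least_squares(lambda c:np.linalg.norm(q-c,axis=1)-r,c,loss='soft_l1',f_scale=.001);return s.x,np.sqrt(np.mean(s.fun**2))
for n,p,(u,v) in(('up',P,(243,117)),('lo',P,(249.6,162.4))):
    q=p[int(v)-3:int(v)+4,int(u)-3:int(u)+4].reshape(-1,3);med=np.median(q,0);q=q[np.linalg.norm(q-med,axis=1)<.015]
    c,rm=fit(q);x,y,z=c@e-.399,c@f,c[2]-.115
    print(n,c.round(4),'rel',np.round([x,y,z],4),np.degrees(np.arctan2(z,x)).round(1),rm,len(q))
m=(PB[...,2]>.165)&(PB[...,2]<.2)&(abs(PB@e-.399)<.07)&(PB@f<.28)&(PB@f>.2)
q=PB[m];print('top',len(q)); 
if len(q)>5:
    c,rm=fit(q);x,y,z=c@e-.399,c@f,c[2]-.115;print(q.mean(0),'rel',np.round([x,y,z],4),np.degrees(np.arctan2(z,x)),rm)
# shank/hub axis estimate from top & scene
E
```

```text
up [0.4315 0.1293 0.1697] rel [-0.0213  0.2455  0.0547] 111.3 0.0020487541704246486 44
lo [0.4843 0.118  0.0498] rel [ 0.0325  0.2494 -0.0652] -63.5 0.001623516504141034 46
top 0
```

jog_arm --increments '[{"dx": 0.087, "dy": -0.023, "dz": 0.0, "ax": 0.0, "ay": 0.0, "az": 0.0, "gripper": 0.3}, {"dx": 0.087, "dy": -0.023, "dz": -0.47, "ax": 0.0, "ay": 0.0, "az": 0.0, "gripper": 0.3}, {"dx": 0.087, "dy": -0.023, "dz": -0.47, "ax": 0.0, "ay": 0.0, "az": 0.0, "gripper": 0.3}, {"dx": 0.087, "dy": -0.023, "dz": -0.47, "ax": 0.0, "ay": 0.0, "az": 0.0, "gripper": -1.0}, {"dx": 0.087, "dy": -0.023, "dz": -0.47, "ax": 0.0, "ay": 0.0, "az": 0.0, "gripper": -1.0}, {"dx": 0.087, "dy": -0.023, "dz": -0.47, "ax": 0.0, "ay": 0.0, "az": 0.0, "gripper": -1.0}, {"dx": 0.087, "dy": -0.023, "dz": -0.47, "ax": 0.0, "ay": 0.0, "az": 0.0, "gripper": -1.0}]'

```text
time: 8.65
eef_pos: [0.4258, 0.1308, 0.1767]
tcp_rot: [0.142, 0.99, -0.0, 0.001]
contact_force: [-1.2, -2.5, 0.4]
opening: 0.252
finger_force: 48.9
```

```bash
python3 - <<'E'
from h import *
s=get_state();print(s['eef_pos'],s['opening'],s['finger_force'],s['contact_force'])
for a,b in((113,173),):
    print(a,ball(a,.254).round(4))
    for t in np.linspace(a,b,9)[1:]: print(t,((ball(t,.254)-ball(a,.254))/.12).round(3))
E
```

```text
[0.42581015 0.13079324 0.17666424] 0.2524984201868797 48.921847343444824 [-1.24940025 -2.5330202   0.39613854]
113 [0.4274 0.1316 0.1758]
120.5 [-0.063  0.014 -0.032]
128.0 [-0.121  0.027 -0.073]
135.5 [-0.174  0.038 -0.121]
143.0 [-0.22   0.047 -0.175]
150.5 [-0.259  0.054 -0.235]
158.0 [-0.29   0.059 -0.3  ]
165.5 [-0.313  0.061 -0.369]
173.0 [-0.327  0.061 -0.439]
```

jog_arm --increments '[{"dx": -0.063, "dy": 0.014, "dz": -0.032, "ax": 0.0, "ay": 0.0, "az": 0.0, "gripper": -1.0}, {"dx": -0.121, "dy": 0.027, "dz": -0.073, "ax": 0.0, "ay": 0.0, "az": 0.0, "gripper": -1.0}, {"dx": -0.174, "dy": 0.038, "dz": -0.121, "ax": 0.0, "ay": 0.0, "az": 0.0, "gripper": -1.0}, {"dx": -0.22, "dy": 0.047, "dz": -0.175, "ax": 0.0, "ay": 0.0, "az": 0.0, "gripper": -1.0}, {"dx": -0.259, "dy": 0.054, "dz": -0.235, "ax": 0.0, "ay": 0.0, "az": 0.0, "gripper": -1.0}, {"dx": -0.29, "dy": 0.059, "dz": -0.3, "ax": 0.0, "ay": 0.0, "az": 0.0, "gripper": -1.0}, {"dx": -0.29, "dy": 0.059, "dz": -0.3, "ax": 0.0, "ay": 0.0, "az": 0.0, "gripper": -1.0}]'

```text
time: 9.35
eef_pos: [0.3917, 0.1393, 0.1405]
tcp_rot: [0.142, 0.99, 0.002, 0.003]
contact_force: [4.4, 2.3, -0.6]
opening: 0.249
finger_force: 54.4
```

jog_arm --increments '[{"dx": -0.012, "dy": 0.0, "dz": -0.065, "ax": 0.0, "ay": 0.0, "az": 0.0, "gripper": -1.0}, {"dx": -0.018, "dy": 0.0, "dz": -0.13, "ax": 0.0, "ay": 0.0, "az": 0.0, "gripper": -1.0}, {"dx": -0.018, "dy": 0.0, "dz": -0.13, "ax": 0.0, "ay": 0.0, "az": 0.0, "gripper": -1.0}]'

```text
time: 9.65
eef_pos: [0.3891, 0.1389, 0.1244]
tcp_rot: [0.142, 0.99, 0.001, 0.001]
contact_force: [3.6, 2.4, 1.5]
opening: 0.254
finger_force: 56.4
```

jog_arm --increments '[{"dx": 0.0, "dy": 0.0, "dz": 0.0, "ax": 0.0, "ay": 0.0, "az": 0.0, "gripper": 0.3}, {"dx": 0.0, "dy": 0.0, "dz": 0.0, "ax": 0.0, "ay": 0.0, "az": 0.0, "gripper": 0.3}, {"dx": 0.0, "dy": 0.0, "dz": 0.0, "ax": 0.0, "ay": 0.0, "az": 0.0, "gripper": 0.3}, {"dx": 0.0, "dy": 0.0, "dz": 0.4, "ax": 0.0, "ay": 0.0, "az": 0.0, "gripper": 0.3}, {"dx": 0.0, "dy": 0.0, "dz": 0.8, "ax": 0.0, "ay": 0.0, "az": 0.0, "gripper": 0.3}, {"dx": 0.0, "dy": 0.0, "dz": 1.0, "ax": 0.0, "ay": 0.0, "az": 0.0, "gripper": 1.0}, {"dx": 0.0, "dy": 0.0, "dz": 1.0, "ax": 0.0, "ay": 0.0, "az": 0.0, "gripper": 1.0}]'

```text
time: 10.35
eef_pos: [0.3902, 0.1383, 0.2483]
tcp_rot: [0.142, 0.99, 0.001, 0.004]
contact_force: [0.2, -0.3, -0.9]
opening: 0.956
finger_force: 0.0
```

```bash
python3 - <<'E'
from h import *
a=cam("scene");b=cam('top');s=get_state();print(s['eef_pos'],s['opening'])
cv2.imwrite('pics/s5.png',np.hstack([cv2.resize(a['frame'][80:200,190:290],(400,480)),cv2.resize(b['frame'][180:300,150:250],(400,480))]))
E
```

```text
[0.38787374 0.13805998 0.24347508] 0.9975994753342514
```

View pics/s5.png

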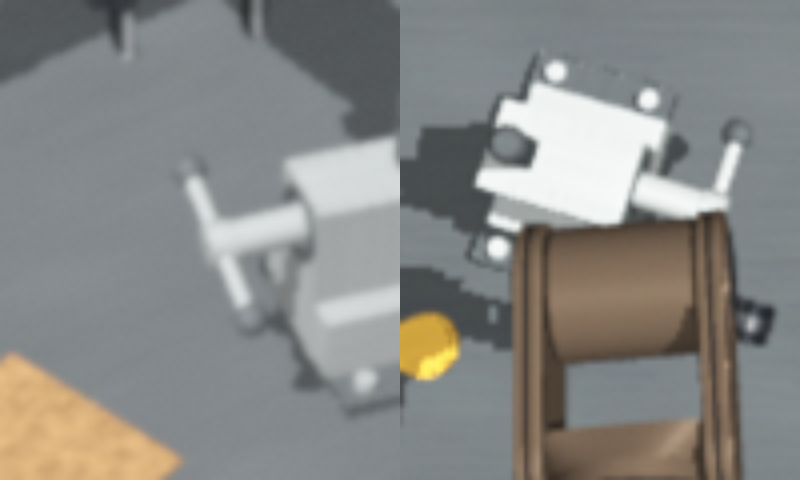

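The bar is close to level, with knobs at scene-crop (190,165) and (250,315). I'll measure it.

```bash
python3 - <<'E'
from h import *
from scipy.optimize import least_squares
a=load('scene');P=pts(a);b=load('top');B=pts(b)
def fit(q):
    c=q.mean(0)+[0,0,-.008]
    s=least_squares(lambda c:np.linalg.norm(q-c,axis=1)-.012,c,loss='soft_l1',f_scale=.001);return s.x
cs=[]
for p,(u,v) in((P,(237.5,121.3)),(P,(252.5,158.7)),(B,(150+336/4,180+132/4))):
    q=p[int(v)-3:int(v)+4,int(u)-3:int(u)+4].reshape(-1,3);q=q[np.linalg.norm(q-np.median(q,0),axis=1)<.015]
    c=fit(q);cs.append(c);print(c.round(4),'rel',np.round([c@e-.399,c@f,c[2]-.115],4),len(q))
d=cs[0]-cs[1];print('angle',np.degrees(np.arctan2(d[2],d@e)),'mid',((cs[0]+cs[1])/2).round(4), ((cs[0]+cs[1])/2)@f,np.degrees(np.arctan2(d@f,-d@e)))
E
```

```text
[0.3944 0.1359 0.1274] rel [-0.0588  0.2413  0.0124] 40<stdin>:5: RuntimeWarning: Mean of empty slice.
  ret = um.true_divide(
Traceback (most recent call last):
ValueError: Initial guess is outside of provided bounds
```

jog_arm --increments '[{"dx": 0.3, "dy": 0.06, "dz": 0.0, "ax": 0.0, "ay": 0.0, "az": -0.1, "gripper": 1.0}, {"dx": 0.6, "dy": 0.12, "dz": 0.0, "ax": 0.0, "ay": 0.0, "az": -0.2, "gripper": 0.6}, {"dx": 0.6, "dy": 0.12, "dz": 0.0, "ax": 0.0, "ay": 0.0, "az": -0.3, "gripper": 0.6}, {"dx": 0.6, "dy": 0.12, "dz": 0.0, "ax": 0.0, "ay": 0.0, "az": -0.4, "gripper": 0.6}, {"dx": 0.6, "dy": 0.12, "dz": 0.0, "ax": 0.0, "ay": 0.0, "az": -0.5, "gripper": 0.6}, {"dx": 0.6, "dy": 0.12, "dz": 0.0, "ax": 0.0, "ay": 0.0, "az": -0.6, "gripper": 0.6}, {"dx": 0.6, "dy": 0.12, "dz": 0.0, "ax": 0.0, "ay": 0.0, "az": -0.7, "gripper": 0.6}, {"dx": 0.6, "dy": 0.12, "dz": 0.0, "ax": 0.0, "ay": 0.0, "az": -0.8, "gripper": 0.6}, {"dx": 0.6, "dy": 0.12, "dz": 0.0, "ax": 0.0, "ay": 0.0, "az": -0.9, "gripper": 0.6}, {"dx": 0.6, "dy": 0.12, "dz": 0.0, "ax": 0.0, "ay": 0.0, "az": -1.0, "gripper": 0.6}]'

```text
time: 11.45
eef_pos: [0.4587, 0.1523, 0.2407]
tcp_rot: [0.78, 0.625, -0.003, -0.002]
contact_force: [0.0, -0.4, 0.7]
opening: 0.8
finger_force: 0.0
```

jog_arm --increments '[{"dx": 0.0, "dy": 0.0, "dz": 0.0, "ax": 0.0, "ay": 0.0, "az": 0.0, "gripper": 0.6}, {"dx": 0.0, "dy": 0.0, "dz": 0.0, "ax": 0.0, "ay": 0.0, "az": 0.0, "gripper": 0.6}]'

```text
time: 11.65
eef_pos: [0.4593, 0.1524, 0.2419]
tcp_rot: [0.777, 0.629, -0.002, -0.001]
contact_force: [-0.1, -0.5, -0.2]
opening: 0.801
finger_force: 0.0
```

```bash
python3 - <<'E'
from h import *
s=get_state();p=s['eef_pos'];x,y,_,_=s['tcp_rot'];print(p,p@e-.399,p@f,np.degrees(2*np.arctan2(y,x))-90,s['qpos'].round(2))
b=cam('top');a=cam('scene')
for n,r in(('t',b),('s',a)):
    B=pts(r);q=B[(abs(B@e-.399)<.03)&(B@f>.262)&(B@f<.295)&(B[...,2]>.1)&(B[...,2]<.15)]
    print(n,len(q)); 
    if len(q)>10: print((q@e-.399).min(),(q@e-.399).max(),np.percentile(q[:,2],98))
    q=B[(abs(abs(B@e-.399)-.04)<.014)&(B@f>.22)&(B@f<.27)&(B[...,2]>.085)&(B[...,2]<.15)]
    if len(q)>10:print(np.polyfit(q@e-.399,q@f,1),np.polyfit(q@e-.399,q[:,2],1))
E
```

```text
[0.45932239 0.15240308 0.24186967] -0.0010899768744599414 0.27540745336856803 -12.056342969677445 [ 0.11 -0.13  2.05 -0.    1.23  0.32]
t 0
[0.01672989 0.24408472] [-0.24679273  0.11305451]
s 116
-0.005172627190026813 0.022292949120140293 0.1274507638448082
[0.03224395 0.24112484] [-0.31044927  0.11534946]
```

jog_arm --increments '[{"dx": 0.01, "dy": 0.0, "dz": -0.3, "ax": 0.0, "ay": 0.0, "az": -0.047, "gripper": 0.6}, {"dx": 0.01, "dy": 0.0, "dz": -0.6, "ax": 0.0, "ay": 0.0, "az": -0.047, "gripper": 0.6}, {"dx": 0.01, "dy": 0.0, "dz": -0.9, "ax": 0.0, "ay": 0.0, "az": -0.047, "gripper": 0.6}, {"dx": 0.01, "dy": 0.0, "dz": -1.0, "ax": 0.0, "ay": 0.0, "az": -0.047, "gripper": 0.6}, {"dx": 0.01, "dy": 0.0, "dz": -1.0, "ax": 0.0, "ay": 0.0, "az": -0.047, "gripper": 0.6}, {"dx": 0.01, "dy": 0.0, "dz": -1.0, "ax": 0.0, "ay": 0.0, "az": -0.047, "gripper": 0.6}]'

```text
time: 12.35
eef_pos: [0.4625, 0.1527, 0.1252]
tcp_rot: [0.801, 0.599, 0.001, 0.001]
contact_force: [-0.2, 0.7, -0.5]
opening: 0.797
finger_force: 0.0
```

jog_arm --increments '[{"dx": 0.0, "dy": 0.0, "dz": 0.0, "ax": 0.0, "ay": 0.0, "az": 0.0, "gripper": -1.0}, {"dx": 0.0, "dy": 0.0, "dz": 0.0, "ax": 0.0, "ay": 0.0, "az": 0.0, "gripper": -1.0}, {"dx": 0.0, "dy": 0.0, "dz": 0.0, "ax": 0.0, "ay": 0.0, "az": 0.0, "gripper": -1.0}, {"dx": 0.0, "dy": 0.0, "dz": 0.0, "ax": 0.0, "ay": 0.0, "az": 0.0, "gripper": -1.0}, {"dx": 0.0, "dy": 0.0, "dz": 0.0, "ax": 0.0, "ay": 0.0, "az": 0.0, "gripper": -1.0}]' --force 70

```text
time: 12.85
eef_pos: [0.4625, 0.1527, 0.1252]
tcp_rot: [0.801, 0.599, 0.001, 0.001]
contact_force: [0.1, -1.5, 6.2]
opening: 0.3
finger_force: 68.7
```

```bash
python3 - <<'E'
from h import *
s=get_state();p=s['eef_pos'];x,y,_,_=s['tcp_rot'];print(p,p@e-.399,p@f,np.degrees(2*np.arctan2(y,x))-90,s['contact_force'],s['opening'])
print('draw 30mm',-f*.03/.12,'100mm',-f*.1/.12)
E
```

```text
[0.46246639 0.15266294 0.12519643] 0.0018539268686100785 0.27654090838004775 -16.45778432354915 [ 0.11145162 -1.47109328  6.24061393] 0.29958356333517994
draw 30mm [-0.0703 -0.2399 -0.    ] 100mm [-0.23433333 -0.79966667 -0.        ]
```

jog_arm --increments '[{"dx": -0.009, "dy": -0.03, "dz": 0.0, "ax": 0.0, "ay": 0.0, "az": 0.0, "gripper": -1.0}, {"dx": -0.018, "dy": -0.06, "dz": 0.0, "ax": 0.0, "ay": 0.0, "az": 0.0, "gripper": -1.0}, {"dx": -0.026, "dy": -0.09, "dz": 0.0, "ax": 0.0, "ay": 0.0, "az": 0.0, "gripper": -1.0}, {"dx": -0.035, "dy": -0.12, "dz": 0.0, "ax": 0.0, "ay": 0.0, "az": 0.0, "gripper": -1.0}, {"dx": -0.035, "dy": -0.12, "dz": 0.0, "ax": 0.0, "ay": 0.0, "az": 0.0, "gripper": -1.0}]'

```text
time: 13.35
eef_pos: [0.4597, 0.1434, 0.1252]
tcp_rot: [0.802, 0.598, 0.008, -0.003]
contact_force: [6.4, 22.5, -1.0]
opening: 0.301
finger_force: 68.8
```

```bash
python3 - <<'E'
from h import *
a=cam('scene')
s=get_state();p=s['eef_pos'];print(p,p@e-.399,p@f,s['contact_force'],s['wrist_torque'],s['opening'])
B=pts(a);q=B[(abs(B@e-.399)<.075)&(abs(B@e-.399)>.02)&(B@f>.18)&(B@f<.27)&(B[...,2]>.08)&(B[...,2]<.145)]
print(len(q),np.percentile(q@f,[5,25,50,75,95]).round(4))
E
```

```text
[0.45968295 0.14340813 0.12519611] 0.001785392549364384 0.26687728567742247 [ 6.59144869 21.94325993 -1.02361876] [ 3.26976539 -1.04521616  0.30180375] 0.3046654291118733
237 [0.2314 0.2358 0.241  0.2493 0.2649]
```

```bash
python3 - <<'E'
from h import *
a=cam('scene');B=pts(a);V=a['frame'].max(2)
for lo,hi in((.03,.05),(-.05,-.03)):
    x=B@e-.399
    q=B[(x>lo)&(x<hi)&(B@f>.2)&(B@f<.26)&(B[...,2]>.085)&(B[...,2]<.15)]
    if len(q)>3: print(lo,len(q),np.percentile(q@f,[10,50,90]).round(4),np.percentile(q[:,2],[10,50,90]).round(4))
a=load('scene')
cv2.imwrite('pics/s6.png',cv2.resize(a['frame'][80:200,190:350],(800,600)))
E
```

```text
0.03 32 [0.2355 0.2407 0.2545] [0.0989 0.1035 0.1462]
-0.05 32 [0.2342 0.2387 0.2453] [0.122  0.1266 0.1349]
```

View pics/s6.png

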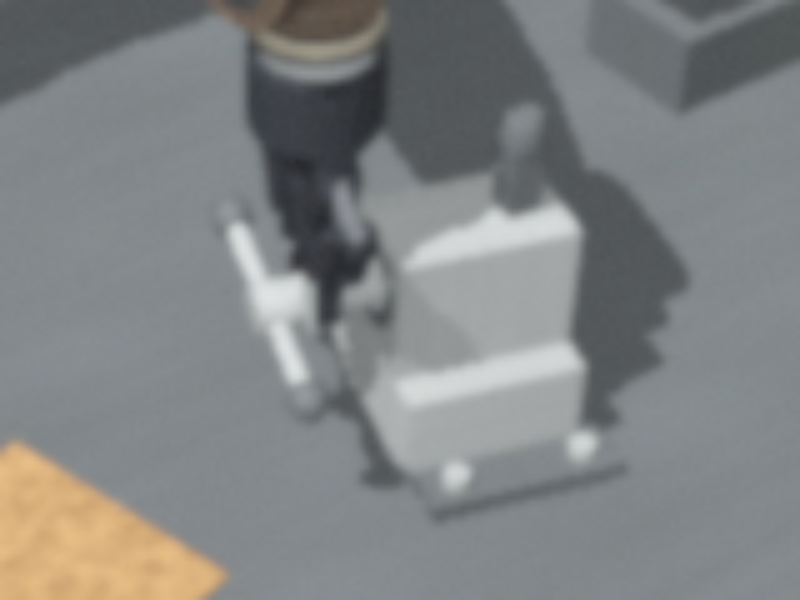

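The bar, at (260,290), has moved only about 2 mm while the hand slid, so the thread is still holding. I'll turn it further by using the neck grip as a wrench: lean the open hand, grip hard, then swing upright.

jog_arm --increments '[{"dx": 0.012, "dy": 0.04, "dz": 0.0, "ax": 0.0, "ay": 0.0, "az": 0.0, "gripper": 0.2}, {"dx": 0.012, "dy": 0.04, "dz": -0.035, "ax": 0.0, "ay": 0.0, "az": 0.0, "gripper": 0.2}, {"dx": 0.018, "dy": 0.038, "dz": -0.035, "ax": 0.026, "ay": 0.089, "az": 0.0, "gripper": 0.2}, {"dx": 0.024, "dy": 0.037, "dz": -0.037, "ax": 0.052, "ay": 0.178, "az": 0.0, "gripper": 0.2}, {"dx": 0.032, "dy": 0.034, "dz": -0.04, "ax": 0.078, "ay": 0.267, "az": 0.0, "gripper": 0.2}, {"dx": 0.032, "dy": 0.034, "dz": -0.04, "ax": 0.078, "ay": 0.267, "az": 0.0, "gripper": 0.2}, {"dx": 0.032, "dy": 0.034, "dz": -0.04, "ax": 0.078, "ay": 0.267, "az": 0.0, "gripper": -1.0}, {"dx": 0.032, "dy": 0.034, "dz": -0.04, "ax": 0.078, "ay": 0.267, "az": 0.0, "gripper": -1.0}, {"dx": 0.032, "dy": 0.034, "dz": -0.04, "ax": 0.078, "ay": 0.267, "az": 0.0, "gripper": -1.0}, {"dx": 0.032, "dy": 0.034, "dz": -0.04, "ax": 0.078, "ay": 0.267, "az": 0.0, "gripper": -1.0}]' --force 120

```text
time: 14.45
eef_pos: [0.4607, 0.1421, 0.1191]
tcp_rot: [0.782, 0.585, -0.13, -0.172]
contact_force: [1.3, -2.9, -2.6]
opening: 0.289
finger_force: 117.9
```

jog_arm --increments '[{"dx": -0.007, "dy": 0.0, "dz": 0.003, "ax": -0.026, "ay": -0.089, "az": 0.0, "gripper": -1.0}, {"dx": -0.014, "dy": 0.001, "dz": 0.005, "ax": -0.052, "ay": -0.178, "az": 0.0, "gripper": -1.0}, {"dx": -0.022, "dy": 0.002, "dz": 0.005, "ax": -0.078, "ay": -0.267, "az": 0.0, "gripper": -1.0}, {"dx": -0.028, "dy": 0.002, "dz": 0.005, "ax": -0.094, "ay": -0.32, "az": 0.0, "gripper": -1.0}, {"dx": -0.028, "dy": 0.002, "dz": 0.005, "ax": -0.094, "ay": -0.32, "az": 0.0, "gripper": -1.0}]'

```text
time: 14.95
eef_pos: [0.4575, 0.1429, 0.1204]
tcp_rot: [0.8, 0.598, 0.029, 0.037]
contact_force: [4.6, -1.7, -4.8]
opening: 0.292
finger_force: 118.4
```

```bash
cat >> h.py <<'E'
def bar(a,flo=.2,fhi=.26):
    B=pts(a);x=B@e-.399
    for lo,hi in((.025,.05),(-.05,-.025)):
        q=B[(x>lo)&(x<hi)&(B@f>flo)&(B@f<fhi)&(B[...,2]>.07)&(B[...,2]<.16)]
        if len(q)>3: print(lo,len(q),np.percentile(q@f,[10,50,90]).round(4),np.percentile(q[:,2],[10,50,90]).round(4))
E
python3 - <<'E'
from h import *
a=cam('scene');bar(a)
s=get_state();p=s['eef_pos'];print(p,p@e-.399,p@f,s['tcp_rot'].round(3),s['contact_force'],s['wrist_torque'],s['opening'])
E
```

```text
0.025 43 [0.2354 0.253  0.2593] [0.1204 0.1285 0.1546]
-0.05 30 [0.2366 0.2438 0.2546] [0.097  0.1066 0.154 ]
[0.45769753 0.14282907 0.12041474] 4.301271277462604e-05 0.26576332264941555 [0.8   0.598 0.028 0.036] [ 4.14946818 -0.52390471 -4.91116331] [-0.32702702 -0.50450707 -0.31158634] 0.29249826501843157
```

jog_arm --increments '[{"dx": -0.009, "dy": -0.03, "dz": 0.0, "ax": 0.0, "ay": 0.0, "az": 0.0, "gripper": -1.0}, {"dx": -0.018, "dy": -0.06, "dz": 0.0, "ax": 0.0, "ay": 0.0, "az": 0.0, "gripper": -1.0}, {"dx": -0.026, "dy": -0.09, "dz": 0.0, "ax": 0.0, "ay": 0.0, "az": 0.0, "gripper": -1.0}, {"dx": -0.035, "dy": -0.12, "dz": 0.0, "ax": 0.0, "ay": 0.0, "az": 0.0, "gripper": -1.0}, {"dx": -0.035, "dy": -0.12, "dz": 0.0, "ax": 0.0, "ay": 0.0, "az": 0.0, "gripper": -1.0}]'

```text
time: 15.5
eef_pos: [0.4532, 0.1274, 0.1194]
tcp_rot: [0.801, 0.598, 0.025, 0.035]
contact_force: [1.8, -0.8, -4.2]
opening: 0.292
finger_force: 118.5
```

```bash
python3 - <<'E'
from h import *
a=cam('scene');bar(a,.19)
s=get_state();p=s['eef_pos'];print(p,p@e-.399,p@f,s['contact_force'],s['wrist_torque'],s['opening'])
E
```

```text
0.025 102 [0.2247 0.2453 0.2566] [0.1103 0.1262 0.1531]
-0.05 29 [0.2204 0.2286 0.2387] [0.1012 0.105  0.1503]
[0.45324886 0.1275779  0.1194045 ] 6.270484866816028e-05 0.24987733020875308 [ 2.61121145 -1.1637005  -2.85489846] [-0.31370312 -0.3237322  -0.26123397] 0.2914567379831791
```

jog_arm --increments '[{"dx": 0.004, "dy": 0.0, "dz": 0.0, "ax": 0.025, "ay": 0.085, "az": 0.0, "gripper": -1.0}, {"dx": 0.01, "dy": 0.0, "dz": 0.0, "ax": 0.05, "ay": 0.171, "az": 0.0, "gripper": -1.0}, {"dx": 0.01, "dy": 0.0, "dz": 0.0, "ax": 0.05, "ay": 0.171, "az": 0.0, "gripper": -1.0}]'

```text
time: 15.85
eef_pos: [0.4558, 0.1275, 0.1191]
tcp_rot: [0.797, 0.596, -0.059, -0.078]
contact_force: [-0.2, -0.1, -3.6]
opening: 0.289
finger_force: 119.1
```

jog_arm --increments '[{"dx": 0.0, "dy": 0.0, "dz": 0.0, "ax": 0.0, "ay": 0.0, "az": 0.0, "gripper": 0.1}, {"dx": 0.0, "dy": 0.0, "dz": 0.0, "ax": 0.0, "ay": 0.0, "az": 0.0, "gripper": 0.1}, {"dx": 0.01, "dy": 0.08, "dz": 0.05, "ax": -0.033, "ay": -0.112, "az": 0.0, "gripper": 0.1}, {"dx": 0.014, "dy": 0.08, "dz": 0.055, "ax": -0.033, "ay": -0.112, "az": 0.0, "gripper": 0.1}, {"dx": 0.014, "dy": 0.08, "dz": 0.055, "ax": -0.033, "ay": -0.112, "az": 0.0, "gripper": 0.1}]'

```text
time: 16.35
eef_pos: [0.4552, 0.1384, 0.1268]
tcp_rot: [0.8, 0.599, -0.003, -0.003]
contact_force: [-0.0, 0.5, 0.2]
opening: 0.549
finger_force: 0.0
```

```bash
python3 - <<'E'
from h import *
a=cam('scene');bar(a,.19)
s=get_state();p=s['eef_pos'];print(p,p@e-.399,p@f,s['tcp_rot'].round(3),s['contact_force'],s['opening'])
cv2.imwrite('pics/s7.png',cv2.resize(a['frame'][80:200,190:350],(800,600)))
E
```

```text
0.025 82 [0.2228 0.2499 0.2562] [0.1016 0.1199 0.1539]
-0.05 52 [0.2224 0.2313 0.2552] [0.1014 0.1093 0.151 ]
[0.45581658 0.13803851 0.12676196] -0.0004148408987894592 0.2606373808469338 [ 0.801  0.599 -0.003 -0.004] [ 0.72654945 -0.80796313 -0.95111173] 0.5507171861228826
```

View pics/s7.png

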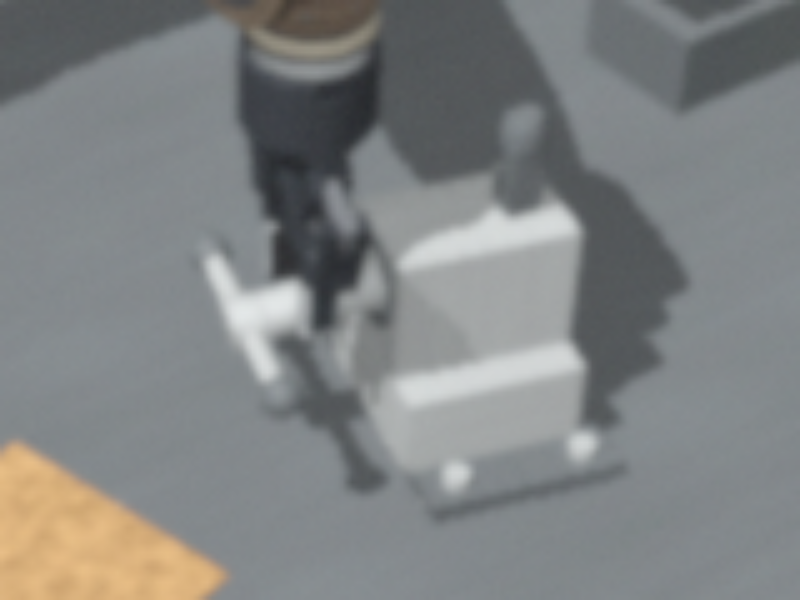

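The bar, with knobs at (212,245) and (280,395), is now about level and drawn out by about 28 mm. I'll close on the neck and draw the plug out.

jog_arm --increments '[{"dx": 0.0, "dy": 0.0, "dz": 0.0, "ax": 0.0, "ay": 0.0, "az": 0.0, "gripper": -1.0}, {"dx": 0.0, "dy": 0.0, "dz": 0.0, "ax": 0.0, "ay": 0.0, "az": 0.0, "gripper": -1.0}, {"dx": 0.0, "dy": 0.0, "dz": 0.0, "ax": 0.0, "ay": 0.0, "az": 0.0, "gripper": -1.0}, {"dx": 0.0, "dy": 0.0, "dz": 0.0, "ax": 0.0, "ay": 0.0, "az": 0.0, "gripper": -1.0}, {"dx": -0.023, "dy": -0.08, "dz": 0.0, "ax": 0.0, "ay": 0.0, "az": 0.0, "gripper": -1.0}, {"dx": -0.059, "dy": -0.2, "dz": 0.0, "ax": 0.0, "ay": 0.0, "az": 0.0, "gripper": -1.0}, {"dx": -0.094, "dy": -0.32, "dz": 0.0, "ax": 0.0, "ay": 0.0, "az": 0.0, "gripper": -1.0}, {"dx": -0.129, "dy": -0.44, "dz": 0.0, "ax": 0.0, "ay": 0.0, "az": 0.0, "gripper": -1.0}, {"dx": -0.176, "dy": -0.6, "dz": 0.0, "ax": 0.0, "ay": 0.0, "az": 0.0, "gripper": -1.0}, {"dx": -0.176, "dy": -0.6, "dz": 0.0, "ax": 0.0, "ay": 0.0, "az": 0.0, "gripper": -1.0}]' --force 110

```text
time: 17.4
eef_pos: [0.4338, 0.0644, 0.1247]
tcp_rot: [0.802, 0.598, -0.005, -0.004]
contact_force: [0.1, 0.1, -2.9]
opening: 0.277
finger_force: 108.4
```

jog_arm --increments '[{"dx": -0.05, "dy": -0.17, "dz": 0.0, "ax": 0.0, "ay": 0.0, "az": 0.0, "gripper": -1.0}, {"dx": 0.05, "dy": -0.4, "dz": -0.1, "ax": 0.0, "ay": 0.0, "az": 0.066, "gripper": -1.0}, {"dx": 0.15, "dy": -0.7, "dz": -0.2, "ax": 0.0, "ay": 0.0, "az": 0.132, "gripper": -1.0}, {"dx": 0.22, "dy": -0.95, "dz": -0.3, "ax": 0.0, "ay": 0.0, "az": 0.132, "gripper": -1.0}, {"dx": 0.22, "dy": -0.95, "dz": -0.3, "ax": 0.0, "ay": 0.0, "az": 0.132, "gripper": -1.0}]'

```text
time: 17.9
eef_pos: [0.4618, -0.0504, 0.0884]
tcp_rot: [0.736, 0.677, -0.004, -0.004]
contact_force: [-0.3, 1.3, -3.3]
opening: 0.276
finger_force: 108.7
```

```bash
python3 - <<'E'
from h import *
a=cam('scene')
s=get_state();p=s['eef_pos'];print(p,s['tcp_rot'].round(3),s['opening'])
B=pts(a)
# plug pts: above bench, below hand
q=B[(B[...,2]>.05)&(B[...,2]<.105)&(B[...,0]>.3)&(B[...,0]<.6)&(B[...,1]<.12)&(B[...,1]>-.2)]
d=np.array([.077,.997]);n=np.array([.997,-.077])
r=q[:,:2]-p[:2];al=r@d;ac=r@n
for lo in np.arange(-.06,.12,.015):
    k=(al>lo)&(al<lo+.015)
    if k.sum()>2: print(round(lo,3),k.sum(),ac[k].min().round(3),ac[k].max().round(3),np.percentile(q[k,2],[10,90]).round(3))
E
```

```text
[ 0.46134035 -0.04902406  0.08882177] [ 0.736  0.677 -0.004 -0.005] 0.27427886952419145
-0.06 43 -0.064 0.077 [0.057 0.074]
-0.045 227 -0.071 0.082 [0.061 0.073]
-0.03 70 -0.064 0.077 [0.06  0.077]
-0.015 108 -0.018 0.03 [0.069 0.097]
0.0 20 -0.012 0.032 [0.067 0.088]
0.015 26 0.012 0.02 [0.062 0.076]
0.03 44 0.002 0.019 [0.067 0.086]
0.045 59 -0.01 0.023 [0.071 0.086]
0.06 56 -0.006 0.022 [0.073 0.089]
0.075 48 -0.002 0.021 [0.076 0.09 ]
0.09 7 -0.002 0.017 [0.078 0.087]
```

jog_arm --increments '[{"dx": 0.035, "dy": -0.17, "dz": -0.2, "ax": 0.0, "ay": 0.0, "az": 0.0, "gripper": -1.0}, {"dx": 0.035, "dy": -0.17, "dz": -0.35, "ax": 0.0, "ay": 0.0, "az": 0.0, "gripper": -1.0}, {"dx": 0.035, "dy": -0.17, "dz": -0.42, "ax": 0.0, "ay": 0.0, "az": 0.0, "gripper": -1.0}, {"dx": 0.035, "dy": -0.17, "dz": -0.44, "ax": 0.0, "ay": 0.0, "az": 0.0, "gripper": -1.0}, {"dx": 0.035, "dy": -0.17, "dz": -0.44, "ax": 0.0, "ay": 0.0, "az": 0.0, "gripper": -1.0}]' --force 60

```text
time: 18.45
eef_pos: [0.4674, -0.0673, 0.0409]
tcp_rot: [0.735, 0.678, -0.003, -0.004]
contact_force: [-6.3, 5.1, 18.9]
opening: 0.283
finger_force: 113.4
```

jog_arm --increments '[{"dx": 0.0, "dy": 0.0, "dz": 0.0, "ax": 0.0, "ay": 0.0, "az": 0.0, "gripper": -0.2}, {"dx": 0.0, "dy": 0.0, "dz": 0.02, "ax": 0.0, "ay": 0.0, "az": 0.0, "gripper": 0.2}, {"dx": 0.0, "dy": 0.0, "dz": 0.02, "ax": 0.0, "ay": 0.0, "az": 0.0, "gripper": 0.2}, {"dx": 0.0, "dy": 0.0, "dz": 0.02, "ax": 0.0, "ay": 0.0, "az": 0.0, "gripper": 0.2}, {"dx": 0.0, "dy": 0.0, "dz": 0.3, "ax": 0.0, "ay": 0.0, "az": 0.0, "gripper": 0.2}, {"dx": 0.0, "dy": 0.0, "dz": 0.7, "ax": 0.0, "ay": 0.0, "az": 0.0, "gripper": 0.4}, {"dx": 0.0, "dy": 0.0, "dz": 1.0, "ax": 0.0, "ay": 0.0, "az": 0.0, "gripper": 0.4}, {"dx": 0.0, "dy": 0.0, "dz": 1.0, "ax": 0.0, "ay": 0.0, "az": 0.0, "gripper": 0.4}]'

```text
time: 19.25
eef_pos: [0.4695, -0.0699, 0.1634]
tcp_rot: [0.735, 0.678, -0.001, 0.002]
contact_force: [-0.2, 0.0, 0.1]
opening: 0.7
finger_force: 0.0
```

```bash
python3 - <<'E'
from h import *
s=get_state();print(s['eef_pos'])
a=cam('scene');b=cam('top')
B=pts(a)
m=(B[...,2]>.012)&(B[...,2]<.06)&(B[...,0]>.33)&(B[...,0]<.6)&(B[...,1]<.06)&(B[...,1]>-.22)
q=B[m]
V=a['frame'].astype(int);sat=(V.max(2)-V.min(2))[m]
q=q[sat<40];print(len(q))
k=q[:,1]; 
# bar: long perpendicular; fit via pca on shank (y>-0.09)
best=None
for th in np.radians(np.arange(70,105,.5)):
    d=np.array([np.cos(th),np.sin(th)]);h,ed=np.histogram(q[:,:2]@d,bins=np.arange(-.3,.3,.004))
    if best is None or h.max()>best[0]: best=(h.max(),np.degrees(th),ed[h.argmax()]+.002)
print(best);th=np.radians(best[1]);d=np.array([np.cos(th),np.sin(th)]);n=np.array([np.sin(th),-np.cos(th)])
al=q[:,:2]@d-best[2];ac=q[:,:2]@n
bb=abs(al)<.012;print('bar ac',ac[bb].min(),ac[bb].max(),'al pct',np.percentile(al,[1,99]))
for lo in np.arange(-.02,.14,.015):
    kk=(al>lo)&(al<lo+.015)
    if kk.sum()>2: print(round(lo,3),kk.sum(),ac[kk].min().round(4),ac[kk].max().round(4),np.percentile(q[kk,2],[50,95]).round(4))
cv2.imwrite('pics/s8.png',np.hstack([cv2.resize(a['frame'][120:260,130:270],(400,400)),cv2.resize(b['frame'][180:280,240:340],(400,400))]))
E
```

```text
[ 0.46946253 -0.06991937  0.16341879]
677
(np.int64(77), np.float64(83.0), np.float64(-0.04999999999999977))
bar ac 0.40353326563047753 0.5555369775231963 al pct [-0.00905915  0.13048255]
-0.02 59 0.4049 0.5445 [0.0239 0.0344]
-0.005 206 0.4035 0.5555 [0.0248 0.0333]
0.01 56 0.4679 0.5528 [0.0281 0.034 ]
0.025 50 0.4703 0.4934 [0.0279 0.0332]
0.04 49 0.4652 0.491 [0.0275 0.0322]
0.055 51 0.4652 0.4898 [0.0274 0.0326]
0.07 51 0.4632 0.4911 [0.027  0.0318]
0.085 51 0.4631 0.494 [0.0266 0.0321]
0.1 54 0.4627 0.488 [0.0265 0.0328]
0.115 42 0.4603 0.4877 [0.0265 0.0315]
0.13 8 0.4727 0.4817 [0.0246 0.0296]
```

View pics/s8.png

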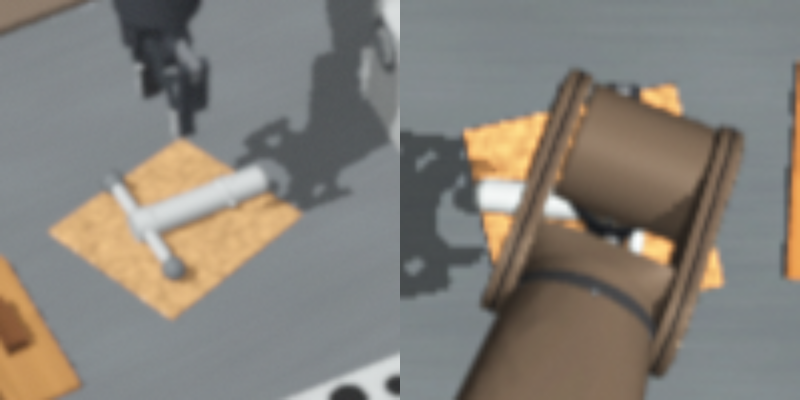

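The plug lies on the mat, with knobs at (110,182) and (173,270), the nose at (270,178), and the hand clear. I'll refine its axis.

```bash
python3 - <<'E'
from h import *
from scipy.optimize import least_squares
a=load('scene');P=pts(a);cs=[]
for (u,v) in((168.5,183.7),(190.5,214.5)):
    q=P[int(v)-3:int(v)+4,int(u)-3:int(u)+4].reshape(-1,3);q=q[q[:,2]>.008];q=q[np.linalg.norm(q-np.median(q,0),axis=1)<.015]
    s=least_squares(lambda c:np.linalg.norm(q-c,axis=1)-.012,q.mean(0)+[0,0,-.008],loss='soft_l1',f_scale=.001);cs.append(s.x);print(s.x.round(4),len(q))
d=cs[1]-cs[0];print('len',np.linalg.norm(d[:2]),'bar ang',np.degrees(np.arctan2(d[1],d[0])),'mid',(cs[0]+cs[1])/2)
# shank cylinder fit r=14 horizontal
m=(P[...,2]>.012)&(P[...,2]<.045)&(P[...,0]>.44)&(P[...,0]<.51)&(P[...,1]<.05)&(P[...,1]>-.08)
V=a['frame'].astype(int);m&=(V.max(2)-V.min(2))<40
q=P[m];q=q[q[:,1]<.02]
fn=lambda p:np.hypot((q[:,0]-p[0]-p[1]*(q[:,1]+.02)),q[:,2]-p[2])-.014
s=least_squares(fn,[.475,.05,.019],loss='soft_l1',f_scale=.001);print(s.x,'axis ang',90-np.degrees(np.arctan(s.x[1])),len(q))
st=get_state();print(st['eef_pos'],st['tcp_rot'])
E
```

```text
[ 0.4037 -0.0997  0.02  ] 40
[ 0.5333 -0.1104  0.0182] 48
len 0.13003611554217398 bar ang -4.7108554807898715 mid [ 0.46851185 -0.10501656  0.01908224]
[0.47421428 0.08453755 0.01710375] axis ang 85.16784442413672 330
[ 0.46627233 -0.0688145   0.15815881] [ 0.73488583  0.67817961 -0.00320085 -0.00223408]
```

jog_arm --increments '[{"dx": 0.045, "dy": 0.28, "dz": -0.2, "ax": 0.0, "ay": 0.0, "az": 0.0, "gripper": 0.2}, {"dx": 0.045, "dy": 0.28, "dz": -0.5, "ax": 0.0, "ay": 0.0, "az": 0.0, "gripper": 0.2}, {"dx": 0.045, "dy": 0.28, "dz": -0.85, "ax": 0.0, "ay": 0.0, "az": 0.0, "gripper": 0.2}, {"dx": 0.045, "dy": 0.28, "dz": -0.85, "ax": 0.0, "ay": 0.0, "az": 0.0, "gripper": 0.2}, {"dx": 0.045, "dy": 0.28, "dz": -0.85, "ax": 0.0, "ay": 0.0, "az": 0.0, "gripper": 0.2}]'

```text
time: 19.85
eef_pos: [0.4697, -0.0347, 0.0538]
tcp_rot: [0.735, 0.678, -0.005, -0.005]
contact_force: [0.6, 0.2, 1.2]
opening: 0.599
finger_force: 0.0
```

```bash
python3 - <<'E'
from h import *
st=get_state();print(st['eef_pos'],st['tcp_rot'],st['contact_force'])
E
```

```text
[ 0.46969901 -0.0346539   0.05383363] [ 0.73487935  0.67815875 -0.00495539 -0.00533765] [0.6460946  0.2104911  1.17668388]
```

jog_arm --increments '[{"dx": 0.02, "dy": 0.0, "dz": -0.12, "ax": 0.0, "ay": 0.0, "az": 0.0, "gripper": 0.2}, {"dx": 0.02, "dy": 0.0, "dz": -0.2, "ax": 0.0, "ay": 0.0, "az": 0.0, "gripper": 0.2}, {"dx": 0.02, "dy": 0.0, "dz": -0.2, "ax": 0.0, "ay": 0.0, "az": 0.0, "gripper": 0.2}, {"dx": 0.02, "dy": 0.0, "dz": -0.2, "ax": 0.0, "ay": 0.0, "az": 0.0, "gripper": 0.2}]'

```text
time: 20.25
eef_pos: [0.4742, -0.0353, 0.0324]
tcp_rot: [0.735, 0.678, -0.003, -0.003]
contact_force: [0.8, 0.6, -0.5]
opening: 0.602
finger_force: 0.0
```

jog_arm --increments '[{"dx": 0.0, "dy": 0.0, "dz": 0.0, "ax": 0.0, "ay": 0.0, "az": 0.0, "gripper": -1.0}, {"dx": 0.0, "dy": 0.0, "dz": 0.0, "ax": 0.0, "ay": 0.0, "az": 0.0, "gripper": -1.0}, {"dx": 0.0, "dy": 0.0, "dz": 0.0, "ax": 0.0, "ay": 0.0, "az": 0.0, "gripper": -1.0}, {"dx": 0.0, "dy": 0.0, "dz": 0.0, "ax": 0.0, "ay": 0.0, "az": 0.0, "gripper": -1.0}, {"dx": 0.0, "dy": 0.0, "dz": 0.0, "ax": 0.0, "ay": 0.0, "az": 0.0, "gripper": -1.0}]' --force 120

```text
time: 20.75
eef_pos: [0.4745, -0.0353, 0.0328]
tcp_rot: [0.735, 0.678, -0.003, -0.003]
contact_force: [-1.0, -0.0, 6.1]
opening: 0.291
finger_force: 117.0
```

jog_arm --increments '[{"dx": 0.0, "dy": 0.0, "dz": 0.15, "ax": 0.0, "ay": 0.0, "az": 0.0, "gripper": -1.0}, {"dx": 0.0, "dy": 0.0, "dz": 0.35, "ax": 0.0, "ay": 0.0, "az": 0.0, "gripper": -1.0}, {"dx": 0.0, "dy": 0.0, "dz": 0.6, "ax": 0.0, "ay": 0.0, "az": 0.0, "gripper": -1.0}, {"dx": 0.0, "dy": 0.0, "dz": 0.85, "ax": 0.0, "ay": 0.0, "az": 0.0, "gripper": -1.0}, {"dx": 0.0, "dy": 0.0, "dz": 0.85, "ax": 0.0, "ay": 0.0, "az": 0.0, "gripper": -1.0}]'

```text
time: 21.25
eef_pos: [0.4764, -0.0358, 0.1376]
tcp_rot: [0.735, 0.678, -0.001, 0.001]
contact_force: [0.8, -0.2, -2.8]
opening: 0.285
finger_force: 117.7
```

```bash
cat >> h.py <<'E'
from scipy.optimize import least_squares
def plugfit(a,p,th,zlo=.03):
    "fit bar line/shank in hand: grey points near TCP p, plug axis angle th deg"
    P=pts(a);V=a['frame'].astype(int);m=(V.max(2)-V.min(2)<45)&(P[...,2]>p[2]-.06)&(P[...,2]<p[2]+.03)&(P[...,2]>zlo)
    q=P[m];t=np.radians(th);d=np.array([np.cos(t),np.sin(t)]);n=np.array([d[1],-d[0]])
    r=q[:,:2]-p[:2];al=r@d;ac=r@n
    for s in(1,-1):
        k=(al>-.1)&(al<-.045)&(s*ac>.02)&(s*ac<.055)
        if k.sum()>3: print('bar side',s,k.sum(),'al',np.percentile(al[k],[10,50,90]).round(4),'z',np.percentile(q[k,2],[10,50,90]).round(4))
    for lo in(-.04,-.03,.025,.035,.045,.055):
        k=(al>lo)&(al<lo+.01)&(abs(ac)<.03)
        if k.sum()>3: print('shank',lo,k.sum(),'ac',ac[k].min().round(4),ac[k].max().round(4),'z95',np.percentile(q[k,2],95).round(4))
E
python3 - <<'E'
from h import *
st=get_state();print(st['eef_pos'],st['tcp_rot'].round(3),st['contact_force'],st['wrist_torque'],st['opening'])
a=cam('scene');plugfit(a,st['eef_pos'],85.3)
E
```

```text
[ 0.47642915 -0.0357666   0.13762531] [ 0.735  0.678 -0.001  0.001] [ 0.83259604 -0.15068432 -2.76002391] [ 0.06822423 -0.06826339 -0.00015352] 0.2851661398320594
bar side 1 46 al [-0.0773 -0.0736 -0.0689] z [0.1213 0.1265 0.1289]
bar side -1 48 al [-0.0751 -0.0718 -0.0655] z [0.126  0.1295 0.1325]
shank -0.04 39 ac -0.0054 0.0168 z95 0.1382
shank -0.03 38 ac -0.0089 0.0188 z95 0.1377
shank 0.025 19 ac 0.0109 0.0216 z95 0.1354
shank 0.035 34 ac 0.0007 0.0215 z95 0.1353
shank 0.045 34 ac -0.0018 0.0212 z95 0.1364
shank 0.055 13 ac -0.0034 0.0188 z95 0.1338
```

```bash
python3 - <<'E'
from h import *
b=np.load('/tmp/top.npz');a=load('scene')
top=cam('top')
o0=np.array([.4926,-.319]);t=np.radians(85.6);d=np.array([np.cos(t),np.sin(t)]);n=np.array([d[1],-d[0]])
for nm,r in(('top',top),('scene',a)):
    P=pts(r);h=cv2.cvtColor(r['frame'],cv2.COLOR_BGR2HSV);m=(h[...,1]>90)&(h[...,0]<22)
    R=P[...,:2]-o0;X=R@n;Y=R@d;m&=(abs(X)<.11)&(abs(Y)<.11);Z=P[...,2]
    for zl,zh,name in((.037,.053,'wall45'),(.014,.026,'lev20'),(0,.012,'lev6')):
        k=m&(Z>zl)&(Z<zh)
        h1,_=np.histogram(Y[k],bins=np.arange(-.1,.101,.005));print(nm,name,'Y',h1)
        if name=='wall45':
            k2=k&(Y<.01);print(' X pct at wall',np.percentile(X[k2],[.5,99.5]).round(4),'Y pct',np.percentile(Y[k2],[.5,99.5]).round(4))
            k3=k&(abs(Y+.015)<.01);print(' block X hist',np.histogram(X[k3],bins=np.arange(-.1,.101,.01))[0])
        if name=='lev20':
            k2=k&(Y>.03)&(Y<.08);print(' support X',np.percentile(X[k2],[1,99]).round(4),'Y',np.percentile(Y[k2],[1,99]).round(4))
            k2=k&(Y>-.025)&(Y<-.005)&(abs(X)<.04);print(' channel X',np.percentile(X[k2],[2,50,98]).round(4))
E
```

```text
top wall45 Y [  0   0   0   0  16 100  28   6   5   7   7   6   5  31  74  64  69  67
  73  76   2   0   0   0   0   0   0   0   0   0   0   0   0   0   0   0
   0   0   0   0]
 X pct at wall [-0.0898  0.0896] Y pct [-0.0761 -0.0002]
 block X hist [ 2 22 18 18 19 19 22 19  0  0  0  1 21 18 21 19 18 19 17  0]
top lev20 Y [ 0  0  0  0  0 28 32  2  2  1  3  0  0  7 17 18 18 16 21 54  3  0  1  1
  0  0  0  0  0 26 30 25 30  4  0  1  0  0  0  0]
 support X [-0.0305  0.0278] Y [0.0452 0.066 ]
 channel X [-0.0164  0.001   0.019 ]
top lev6 Y [ 0  0 11  0  2 25 77 72 82 70 66 54 14  1  0  0  1  0  0 37 81 80 75 80
 80 80 81 76 67 53 50 60 56 80 79 79 77 44  0  0]
scene wall45 Y [  0   0   0   0  89  76  14  16  17  15  14  17  14 101 102  97  95 103
  93  34   0   0   0   0   0   0   0   0   0   0   0   0   0   0   0   0
   0   0   0   0]
 X pct at wall [-0.0842  0.0964] Y pct [-0.0782 -0.0034]
 block X hist [ 0 12 21 25 23 26 22 28 20  0  0  0 14 30 23 32 26 29 29 28]
scene lev20 Y [ 0  0  0  0 15  9 17 13 13 12 14 14 13 47 22 21 22 20 21  7  0  0  0  0
  0  0  0  0 23 38 39 37 21  0  0  0  0  0  0  0]
 support X [-0.0267  0.0363] Y [0.0428 0.0625]
 channel X [-0.0189 -0.0102  0.0016]
scene lev6 Y [  0   0   0   0   2   7  93 100  95  97  97  95  95  30   7   6   5   6
   6  12  79 111 109 113 104 108 112 107  99  69  68  65  69 105 102 104
  95   4   0   0]
```

jog_arm --increments '[{"dx": 0.02, "dy": -0.2, "dz": 0.0, "ax": 0.0, "ay": 0.0, "az": 0.0, "gripper": -1.0}, {"dx": 0.04, "dy": -0.45, "dz": 0.0, "ax": 0.0, "ay": 0.0, "az": 0.0, "gripper": -1.0}, {"dx": 0.06, "dy": -0.7, "dz": 0.0, "ax": 0.0, "ay": 0.0, "az": 0.0, "gripper": -1.0}, {"dx": 0.08, "dy": -0.95, "dz": 0.0, "ax": 0.0, "ay": 0.0, "az": 0.0, "gripper": -1.0}, {"dx": 0.08, "dy": -0.95, "dz": 0.0, "ax": 0.0, "ay": 0.0, "az": 0.0, "gripper": -1.0}]'

```text
time: 21.85
eef_pos: [0.4824, -0.1515, 0.1311]
tcp_rot: [0.736, 0.677, -0.005, -0.004]
contact_force: [0.0, -0.5, -2.8]
opening: 0.288
finger_force: 117.7
```

jog_arm --increments '[{"dx": 0.02, "dy": -0.25, "dz": 0.0, "ax": 0.0, "ay": 0.0, "az": 0.0, "gripper": -1.0}, {"dx": 0.04, "dy": -0.5, "dz": 0.0, "ax": 0.0, "ay": 0.0, "az": 0.0, "gripper": -1.0}, {"dx": 0.06, "dy": -0.7, "dz": 0.0, "ax": 0.0, "ay": 0.0, "az": 0.0, "gripper": -1.0}, {"dx": 0.06, "dy": -0.9, "dz": 0.0, "ax": 0.0, "ay": 0.0, "az": 0.0, "gripper": -1.0}, {"dx": 0.06, "dy": -0.9, "dz": 0.0, "ax": 0.0, "ay": 0.0, "az": 0.0, "gripper": -1.0}]'

```text
time: 22.35
eef_pos: [0.4896, -0.2584, 0.1313]
tcp_rot: [0.736, 0.677, -0.004, -0.004]
contact_force: [0.9, -0.4, -3.3]
opening: 0.282
finger_force: 117.7
```

jog_arm --increments '[{"dx": 0.007, "dy": -0.2, "dz": 0.0, "ax": 0.0, "ay": 0.0, "az": 0.0, "gripper": -1.0}, {"dx": 0.007, "dy": -0.36, "dz": -0.1, "ax": 0.0, "ay": 0.0, "az": 0.0, "gripper": -1.0}, {"dx": 0.007, "dy": -0.36, "dz": -0.2, "ax": 0.0, "ay": 0.0, "az": 0.0, "gripper": -1.0}, {"dx": 0.007, "dy": -0.36, "dz": -0.2, "ax": 0.0, "ay": 0.0, "az": 0.0, "gripper": -1.0}]'

```text
time: 22.75
eef_pos: [0.4892, -0.2976, 0.1053]
tcp_rot: [0.735, 0.678, -0.004, -0.008]
contact_force: [0.2, -0.0, -3.6]
opening: 0.287
finger_force: 117.7
```

```bash
python3 - <<'E'
from h import *
st=get_state();p=st['eef_pos'];x,y=st['tcp_rot'][:2];print(p,2*np.degrees(np.arctan2(y,x))-90,st['tcp_rot'].round(3),st['opening'])
o0=np.array([.4926,-.319]);t=np.radians(85.6);d=np.array([np.cos(t),np.sin(t)]);n=np.array([d[1],-d[0]])
print('tcp in rack',(p[:2]-o0)@n,(p[:2]-o0)@d)
a=cam('scene');plugfit(a,p,85.6,.06)
cv2.imwrite('pics/s9.png',cv2.resize(a['frame'][180:300,40:200],(800,600)))
E
```

```text
[ 0.48920461 -0.29760097  0.1053465 ] -4.610238333218021 [ 0.735  0.678 -0.004 -0.008] 0.2868786510939378
tcp in rack -0.005027099226090256 0.021075466483404103
bar side 1 61 al [-0.0767 -0.0717 -0.0675] z [0.0905 0.0932 0.0961]
bar side -1 61 al [-0.0742 -0.0696 -0.0643] z [0.0938 0.0973 0.1002]
shank -0.04 52 ac -0.0074 0.0157 z95 0.1053
shank -0.03 50 ac -0.0077 0.0176 z95 0.1057
shank 0.025 45 ac -0.0023 0.0204 z95 0.1062
shank 0.035 43 ac -0.0024 0.0204 z95 0.1039
shank 0.045 50 ac -0.0047 0.0209 z95 0.1053
shank 0.055 22 ac -0.0005 0.019 z95 0.1042
```

View pics/s9.png

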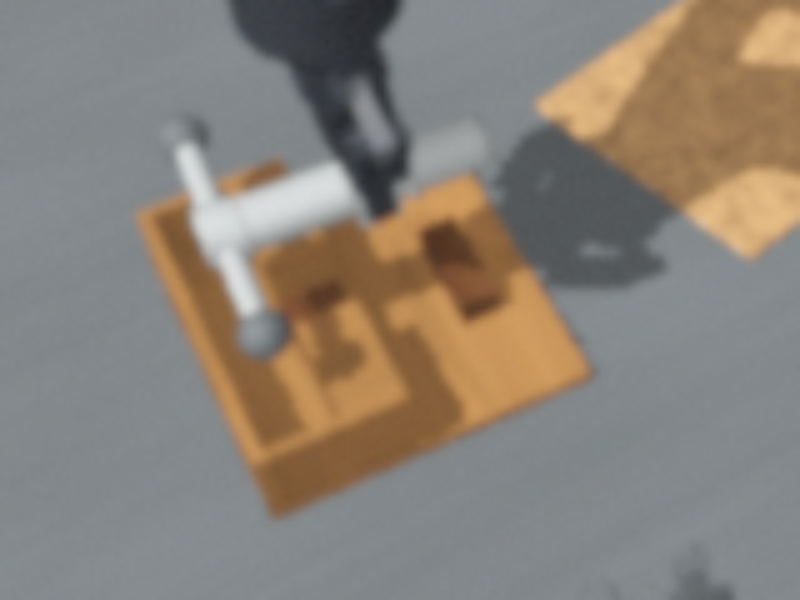

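The plug hangs level over the rack, with knobs at (185,133) and (263,335) and the slot below them. I'll check its offset from the rack in this same view, numerically. I've already viewed 11 pictures, one over the limit, so there'll be no more.

```bash
cat >> h.py <<'E'
def knobs(a,uv):
    P=pts(a);cs=[]
    for (u,v) in uv:
        q=P[int(v)-3:int(v)+4,int(u)-3:int(u)+4].reshape(-1,3);md=np.median(q,0);q=q[np.linalg.norm(q-md,axis=1)<.015]
        cs.append(least_squares(lambda c:np.linalg.norm(q-c,axis=1)-.012,md+[-.005,.003,-.008],loss='soft_l1',f_scale=.001).x)
    return cs
E
python3 - <<'E'
from h import *
a=load('scene');k=knobs(a,[(77,206.6),(92.6,247)]);m=(k[0]+k[1])/2;dd=k[1]-k[0]
o0=np.array([.4926,-.319]);t=np.radians(85.6);d=np.array([np.cos(t),np.sin(t)]);n=np.array([d[1],-d[0]])
X,Y=(m[:2]-o0)@n,(m[:2]-o0)@d
print(k,'mid',m.round(4),'X,Y raw',X,Y,'rel rack (scene)',X-.006,Y+.003,'len',np.linalg.norm(dd),'ang',np.degrees(np.arctan2(dd[1],dd[0])),'tilt',np.degrees(dd[2]/np.linalg.norm(dd)))
E
```

```text
[array([ 0.41843108, -0.36022993,  0.09408805]), array([ 0.54882126, -0.37421471,  0.08686337])] mid [ 0.4836 -0.3672  0.0905] X,Y raw -0.00524781608301984 -0.04876865838838775 rel rack (scene) -0.01124781608301984 -0.04576865838838775 len 0.13133685422554672 ang -6.121762624279349 tilt -3.151772919376624
```

```bash
python3 - <<'E'
from h import *
o0=np.array([.4926,-.319]);t=np.radians(85.6);d=np.array([np.cos(t),np.sin(t)]);n=np.array([d[1],-d[0]])
def ray(r,u,v,z):
    K=r['camera_matrix'];E=r['extrinsics'];c=E[:3,3];w=E[:3,:3]@np.array([(u-K[0,2])/K[0,0],-(v-K[1,2])/K[1,1],-1]);return c+(z-c[2])/w[2]*w
a=load('scene')
for nm,u,v in(('A',140,215),('B',262,460)):
    c=ray(a,40+u/5-.4,180+v/5-.4,.045)[:2]-o0;print('corner',nm,c@n,c@d)
# knobs rays at z from TCP (.0905)
for u,v in((185,133),(263,335)):
    c=ray(a,40+u/5-.4,180+v/5-.4,.0905)[:2]-o0;print('knob',c@n,c@d)
# where do the models project
for z,X,Y in((.045,-.09,-.078),(.045,.09,-.078)):
    q=o0+X*n+Y*d;u,v=proj(a,np.r_[q,z]);print('proj',((u-40)*5),((v-180)*5))
b=cam('top');h=cv2.cvtColor(b['frame'],cv2.COLOR_BGR2HSV);st=get_state();print(st['eef_pos'],st['qpos'].round(4))
E
```

```text
corner A -0.08202779076113868 -0.07688237653957378
corner B 0.09438242001422324 -0.07342785721754508
knob -0.07848494744454915 -0.04453439092861433
knob 0.06418895672666161 -0.0530861434779669
proj 131.08037068189432 203.66237813444002
proj 247.1118930883081 455.48377352164493
[ 0.4905241  -0.29826063  0.10770808] [-0.7205  0.241   1.926  -0.0074  0.9858 -0.6371]
```

jog_arm --increments '[{"dx": 0.058, "dy": -0.02, "dz": 0.0, "ax": 0.0, "ay": 0.0, "az": 0.028, "gripper": -1.0}, {"dx": 0.058, "dy": -0.02, "dz": -0.12, "ax": 0.0, "ay": 0.0, "az": 0.028, "gripper": -1.0}, {"dx": 0.058, "dy": -0.02, "dz": -0.18, "ax": 0.0, "ay": 0.0, "az": 0.028, "gripper": -1.0}, {"dx": 0.058, "dy": -0.02, "dz": -0.18, "ax": 0.0, "ay": 0.0, "az": 0.028, "gripper": -1.0}, {"dx": 0.058, "dy": -0.02, "dz": -0.18, "ax": 0.0, "ay": 0.0, "az": 0.028, "gripper": -1.0}]'

```text
time: 23.35
eef_pos: [0.4978, -0.3021, 0.0871]
tcp_rot: [0.72, 0.694, -0.004, -0.004]
contact_force: [-0.3, -0.7, -2.8]
opening: 0.283
finger_force: 117.8
```

```bash
cat >> h.py <<'E'
o0=np.array([.4926,-.319]);tr=np.radians(85.6);dr=np.array([np.cos(tr),np.sin(tr)]);nr=np.array([dr[1],-dr[0]])
def inrack():
    st=get_state();p=st['eef_pos'];x,y=st['tcp_rot'][:2]
    print(p,'yaw',2*np.degrees(np.arctan2(y,x))-90,'tcp rack',(p[:2]-o0)@nr,(p[:2]-o0)@dr,st['contact_force'].round(1))
    a=cam('scene');zb=p[2]-.0145;uv=[]
    V=a['frame'].astype(int)
    for s in(-1,1):
        b=p[:2]-.068*dr+s*.066*nr; u,v=proj(a,np.r_[b,zb]);u,v=int(round(u)),int(round(v))
        w=V[v-8:v+9,u-8:u+9];g=(w.max(2)-w.min(2)<35)&(w.max(2)<165)
        yy,xx=np.where(g);uv.append((u-8+np.median(xx)+.5,v-8+np.median(yy)+.5));print('knob px',u,v,uv[-1],g.sum())
    k=knobs(a,uv);m=(k[0]+k[1])/2;D=k[1]-k[0]
    print('bar mid in rack, scene-relative',(m[:2]-o0)@nr-.006,(m[:2]-o0)@dr+.002,'z',m[2],'len',np.linalg.norm(D),'ang',np.degrees(np.arctan2(D[1],D[0])),'tilt',np.degrees(D[2]/.132))
E
python3 -c "
from h import *
inrack()"
```

```text
[ 0.49782517 -0.30207236  0.08707323] yaw -2.080251824474203 tcp rack 0.00391110331202439 0.017278616339696917 [-0.3 -0.7 -2.8]
knob px 78 216 (np.float64(77.5), np.float64(213.5)) 187
knob px 96 253 (np.float64(95.5), np.float64(255.5)) 84
bar mid in rack, scene-relative 0.0011987948558985374 -0.05177410918758249 z 0.07226913856206196 len 0.1307926555722972 ang -4.313203268183386 tilt -3.2016860843305652
```

jog_arm --increments '[{"dx": -0.01, "dy": 0.005, "dz": -0.08, "ax": 0.0, "ay": 0.0, "az": 0.0, "gripper": -1.0}, {"dx": -0.01, "dy": 0.005, "dz": -0.14, "ax": 0.0, "ay": 0.0, "az": 0.0, "gripper": -1.0}, {"dx": -0.01, "dy": 0.005, "dz": -0.2, "ax": 0.0, "ay": 0.0, "az": 0.0, "gripper": -1.0}, {"dx": -0.01, "dy": 0.005, "dz": -0.2, "ax": 0.0, "ay": 0.0, "az": 0.0, "gripper": -1.0}]'

```text
time: 23.8
eef_pos: [0.4961, -0.3013, 0.062]
tcp_rot: [0.72, 0.694, -0.004, -0.005]
contact_force: [-0.5, -0.1, -3.0]
opening: 0.287
finger_force: 117.8
```

```bash
python3 -c "
from h import *
inrack()"
```

```text
[ 0.49613038 -0.30134796  0.06202427] yaw -2.0809509354713356 tcp rack 0.002165731371199814 0.017870862483717477 [-0.5 -0.1 -3. ]
knob px 80 223 (np.float64(77.5), np.float64(220.5)) 109
knob px 98 259 (np.float64(96.5), np.float64(261.5)) 81Traceback (most recent call last):
  File "<string>", line 3, in <module>
    inrack()
    ~~~~~~^^
  File "h.py", line 54, in inrack
    k=knobs(a,uv);m=(k[0]+k[1])/2;D=k[1]-k[0]
  File "h.py", line 42, in knobs
    cs.append(least_squares(lambda c:np.linalg.norm(q-c,axis=1)-.012,md+[-.005,.003,-.008],loss='soft_l1',f_scale=.001).x)
              ~~~~~~~~~~~~~^^^^^^^^^^^^^^^^^^^^^^^^^^^^^^^^^^^^^^^^^^^^^^^^^^^^^^^^^^^^^^^^^^^^^^^^^^^^^^^^^^^^^^^^^^^^
    return func(*args, **kwargs)
    raise ValueError("Initial guess is outside of provided bounds")
ValueError: Initial guess is outside of provided bounds
```

No contact so far. The axis is now about 48 mm up, so I'll go on down gently.

jog_arm --increments '[{"dx": 0.0, "dy": 0.0, "dz": -0.04, "ax": 0.0, "ay": 0.0, "az": 0.0, "gripper": -1.0}, {"dx": 0.0, "dy": 0.0, "dz": -0.08, "ax": 0.0, "ay": 0.0, "az": 0.0, "gripper": -1.0}, {"dx": 0.0, "dy": 0.0, "dz": -0.1, "ax": 0.0, "ay": 0.0, "az": 0.0, "gripper": -1.0}, {"dx": 0.0, "dy": 0.0, "dz": -0.1, "ax": 0.0, "ay": 0.0, "az": 0.0, "gripper": -1.0}]'

```text
time: 24.25
eef_pos: [0.4968, -0.3018, 0.0512]
tcp_rot: [0.72, 0.694, -0.004, -0.004]
contact_force: [0.8, -0.2, -2.6]
opening: 0.288
finger_force: 117.8
```

jog_arm --increments '[{"dx": 0.0, "dy": 0.0, "dz": -0.02, "ax": 0.0, "ay": 0.0, "az": 0.0, "gripper": -1.0}, {"dx": 0.0, "dy": 0.0, "dz": -0.03, "ax": 0.0, "ay": 0.0, "az": 0.0, "gripper": -1.0}, {"dx": 0.0, "dy": 0.0, "dz": -0.03, "ax": 0.0, "ay": 0.0, "az": 0.0, "gripper": -1.0}]'

```text
time: 24.55
eef_pos: [0.4972, -0.3022, 0.0484]
tcp_rot: [0.72, 0.694, -0.004, -0.003]
contact_force: [-0.1, -0.1, -2.2]
opening: 0.284
finger_force: 117.8
```

jog_arm --increments '[{"dx": 0.0, "dy": 0.0, "dz": -0.015, "ax": 0.0, "ay": 0.0, "az": 0.0, "gripper": -1.0}, {"dx": 0.0, "dy": 0.0, "dz": -0.025, "ax": 0.0, "ay": 0.0, "az": 0.0, "gripper": -1.0}, {"dx": 0.0, "dy": 0.0, "dz": -0.025, "ax": 0.0, "ay": 0.0, "az": 0.0, "gripper": -1.0}]'

```text
time: 24.85
eef_pos: [0.4977, -0.3025, 0.048]
tcp_rot: [0.72, 0.694, -0.004, -0.003]
contact_force: [-3.9, 3.0, 9.5]
opening: 0.287
finger_force: 119.1
```

jog_arm --increments '[{"dx": 0.0, "dy": 0.0, "dz": 0.0, "ax": 0.0, "ay": 0.0, "az": 0.0, "gripper": -0.3}, {"dx": 0.0, "dy": 0.0, "dz": 0.0, "ax": 0.0, "ay": 0.0, "az": 0.0, "gripper": 0.1}, {"dx": 0.0, "dy": 0.0, "dz": 0.0, "ax": 0.0, "ay": 0.0, "az": 0.0, "gripper": 0.1}, {"dx": 0.0, "dy": 0.0, "dz": 0.0, "ax": 0.0, "ay": 0.0, "az": 0.0, "gripper": 0.1}, {"dx": 0.0, "dy": 0.0, "dz": 0.3, "ax": 0.0, "ay": 0.0, "az": 0.0, "gripper": 0.1}, {"dx": 0.0, "dy": 0.0, "dz": 0.7, "ax": 0.0, "ay": 0.0, "az": 0.0, "gripper": 0.1}, {"dx": 0.0, "dy": 0.0, "dz": 1.0, "ax": 0.0, "ay": 0.0, "az": 0.0, "gripper": 0.1}, {"dx": 0.0, "dy": 0.0, "dz": 1.0, "ax": 0.0, "ay": 0.0, "az": 0.0, "gripper": 0.1}]'

```text
time: 25.65
eef_pos: [0.5002, -0.3047, 0.1724]
tcp_rot: [0.72, 0.694, -0.003, 0.004]
contact_force: [0.8, -0.3, 0.5]
opening: 0.553
finger_force: 0.0
```

jog_arm --increments '[{"dx": 0.0, "dy": 0.4, "dz": 0.4, "ax": 0.0, "ay": 0.0, "az": 0.0, "gripper": 0.1}, {"dx": 0.0, "dy": 0.8, "dz": 0.5, "ax": 0.0, "ay": 0.0, "az": 0.0, "gripper": 0.1}, {"dx": 0.0, "dy": 1.0, "dz": 0.5, "ax": 0.0, "ay": 0.0, "az": 0.0, "gripper": 0.1}, {"dx": 0.0, "dy": 1.0, "dz": 0.5, "ax": 0.0, "ay": 0.0, "az": 0.0, "gripper": 0.1}]'

```text
time: 26.05
eef_pos: [0.4972, -0.1786, 0.2256]
tcp_rot: [0.718, 0.696, -0.003, -0.003]
contact_force: [-0.3, -0.5, -0.4]
opening: 0.551
finger_force: 0.0
```

jog_arm --increments '[{"dx": 0.0, "dy": 0.4, "dz": 0.0, "ax": 0.0, "ay": 0.0, "az": 0.0, "gripper": 0.1}, {"dx": 0.0, "dy": 0.8, "dz": 0.0, "ax": 0.0, "ay": 0.0, "az": 0.0, "gripper": 0.1}, {"dx": 0.0, "dy": 1.0, "dz": 0.0, "ax": 0.0, "ay": 0.0, "az": 0.0, "gripper": 0.1}, {"dx": 0.0, "dy": 1.0, "dz": 0.0, "ax": 0.0, "ay": 0.0, "az": 0.0, "gripper": 0.1}]'

```text
time: 26.45
eef_pos: [0.4965, -0.06, 0.2239]
tcp_rot: [0.718, 0.696, -0.004, -0.004]
contact_force: [-0.1, 0.4, -0.6]
opening: 0.548
finger_force: 0.0
```

```bash
python3 - <<'E'
from h import *
for nm in('top','scene'):
    r=cam(nm);P=pts(r);V=r['frame'].astype(int);R=P[...,:2]-o0;X=R@nr;Y=R@dr;Z=P[...,2]
    m=(V.max(2)-V.min(2)<40)&(abs(X)<.085)&(Y>-.072)&(Y<.095)&(Z>.015)&(Z<.08)
    print(nm,m.sum())
    for lo in np.arange(-.07,.09,.01):
        k=m&(Y>lo)&(Y<lo+.01)
        if k.sum()>3: print(round(lo,3),k.sum(),X[k].min().round(4),X[k].max().round(4),'z',np.percentile(Z[k],[10,50,95]).round(4))
E
```

```text
top 592
-0.07 25 -0.067 0.0187 z [0.022  0.0336 0.0501]
-0.06 103 -0.0681 0.0818 z [0.0338 0.045  0.0529]
-0.05 104 -0.0654 0.0837 z [0.0321 0.0393 0.0495]
-0.04 29 -0.006 0.0763 z [0.0382 0.0449 0.0506]
-0.03 32 -0.0096 0.0201 z [0.0369 0.0441 0.0525]
-0.02 28 -0.0093 0.0199 z [0.034  0.0451 0.0504]
-0.01 32 -0.01 0.0219 z [0.0228 0.0423 0.0491]
0.0 22 -0.0099 0.0135 z [0.0395 0.0456 0.0527]
0.01 29 -0.0102 0.0165 z [0.0394 0.0454 0.0509]
0.02 27 -0.0112 0.0149 z [0.0405 0.0452 0.0504]
0.03 32 -0.0147 0.0175 z [0.0404 0.045  0.0511]
0.04 27 -0.0129 0.0188 z [0.0398 0.0435 0.0518]
0.05 30 -0.0137 0.018 z [0.0371 0.0435 0.0498]
0.06 29 -0.0143 0.0172 z [0.0351 0.0444 0.0493]
0.07 26 -0.0125 0.0109 z [0.0407 0.0451 0.0498]
scene 888
-0.07 70 -0.0832 0.0759 z [0.0262 0.0417 0.0506]
-0.06 202 -0.0784 0.0792 z [0.0322 0.0412 0.0518]
-0.05 89 -0.0571 0.0789 z [0.0315 0.0388 0.0487]
-0.04 47 -0.0258 0.028 z [0.0327 0.0422 0.0482]
-0.03 38 -0.0177 0.0242 z [0.0304 0.0444 0.0477]
-0.02 36 -0.019 0.0219 z [0.0338 0.0442 0.0486]
-0.01 40 -0.0154 0.0273 z [0.0364 0.0447 0.048 ]
0.0 46 -0.0022 0.0229 z [0.0317 0.0423 0.0492]
0.01 47 -0.0028 0.0212 z [0.0319 0.0434 0.0473]
0.02 47 0.0014 0.0225 z [0.0311 0.0431 0.0491]
0.03 52 -0.0147 0.0247 z [0.0338 0.043  0.0475]
0.04 50 -0.0052 0.0216 z [0.0275 0.0418 0.0475]
0.05 49 -0.0027 0.021 z [0.0259 0.0436 0.0474]
0.06 44 -0.0045 0.0212 z [0.0334 0.0422 0.0482]
0.07 31 -0.0055 0.0202 z [0.0325 0.0413 0.0465]
```

The plug lies level in the rack: axis about 33 mm up, bar near y = -51 mm, about 4 mm off the middle line. The hand is well clear, so I'm handing it in.

```bash
python3 -c "
from h import *
print(job.sign_off())"
```

```text
the job is handed in; nothing more can be done
None
```

The plug is unscrewed, was laid on the mat and let go, and now lies level in the rack; I handed the job in at about 26.5 s but no verdict came back, and I viewed 11 pictures, one over the limit of 10.

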